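# Hook the cover into the key box

## Task

Put the cover back on the open key box. The cover is pushed half under the little wooden step: draw it out by the end that sticks out, lay it flat on the cabinet top clear of the step and let go of it; then take it by its upright grip, hook its thin tongue under the lip of the key box with the other end still raised, and swing that end down until the cover lies fully home in the box; lower it, do not let it drop. Leave the bowl, padlock, carabiner and hook block as they are.

Things in the scene. Friction and masses are not known exactly. Their poses are not given: they have to be found in the camera images.
- key_box: open metal box without lid, fixed to the cabinet top, 176 mm (its x) x 84 mm (y). Origin: centre of underside; z up. Sides 8 mm thick and +x end wall are 40 mm high. Inside at cover level: 156 mm long (x -78 to +78), 68 mm wide. The cover rests on ledges 30 mm above the cabinet top at both ends (x -78 to -58, +64 to +78). A lip crosses the -x end, the end nearer the robot. It may stand left or right.
- box_seat (a point): back of the slot under the key box's lip: inner face of the -x end wall, mid-width, on the ledge 30 mm up. Axes as the box: +x runs from the lip to the other end. With the cover home its tongue tip is 0 to 6 mm in +x from here.
- box_lip (a point): middle of the lip's inner edge, on its underside: box x = -62, 45 mm above the cabinet top (lip top at 51 mm). The lip runs the full width of the box and hangs 16 mm over the seat, leaving a slot 15 mm high under it. Because of it the cover cannot go in flat.
- cover_center (a point): loose aluminium cover plate, 150 mm (its x) x 60 mm (y) x 10 mm thick, about 0.28 kg; point at the plate's centre, half-way up its 10 mm. Its -x end is a tongue 22 mm long, 52 mm wide, 5 mm thick (flush with the underside); full width from x -53 to +75. Starts right way up under the wooden step, tongue end and about 55 mm of its length sticking out towards the robot.
- cover_fin (a point): centre of the cover's upright grip: a wooden fin 65 mm long (cover x, -5 to +60 mm from the plate centre) x 14 mm thick (y), from the plate's top (10 mm) to 36 mm above the underside. Point 27.5 mm in +x from the plate centre, 23.5 mm above the underside. Starts under the step, out of reach.
- cover_tongue (a point): middle of the tongue's tip, on the underside: 75 mm in -x from the plate centre. Axes as the cover.
- cover_end (a point): middle of the cover's other end, on the underside: 75 mm in +x from the plate centre.
- cover: the same cover; origin under the plate centre, on the underside (5 mm below cover_center)
- riser: small wooden step fixed to the cabinet top, 150 mm deep (its x) x 124 mm wide (y) x 54 mm high; boards 10 mm thick. Open only at its -x side, towards the robot; the space under it is 44 mm high, 104 mm wide. Origin: centre of its footprint, at the cabinet top. May stand left or right.
- riser_mouth (a point): middle of the open front edge of the step, at the cabinet top (step x = -75); the cover is to be drawn out along -x of these axes
- padlock_center (a point): steel padlock lying on the step's top towards its back, 90 x 56 x 24 mm; point half-way up. Leave alone.
- bowl_center (a point): white ceramic key bowl, 120 mm across, 50 mm high, on the cabinet top beyond the middle; point on its axis half-way up. Leave alone.
- carabiner_center (a point): aluminium carabiner lying flat, 90 x 52 x 10 mm, on the near middle; point at its centre. Leave alone.
- hook_block_center (a point): plastic spare-key hook block, 130 mm long x 30 mm x 50 mm high with four small hooks, off to the left; point at its centre. Leave alone.
Mind the look-alikes: they are no part of the job. Leave any blue look-alike of the cover alone.

How it is judged (in metres and radians):
On the way, in this order (a step that is already met when the one before it is completed fails the run):
1. the cover lies flat on the cabinet top, let go, with its grip clear of the step (height (world z) of cover_center below 0.01 m and angle between cover_center's own z axis and vertical below 0.06 rad and contact force between the fingers and cover below 0.1 N and linear speed of cover below 0.02 m/s and (x of cover_fin in the frame of riser below -0.075 m or horizontal distance between cover_fin and riser above 0.15 m)), for 0.2 s.
2. the tongue is under the lip with the other end still raised (x of cover_tongue in the frame of key_box between -0.08 and -0.066 m and z of cover_tongue in the frame of key_box between 0.026 and 0.042 m and y of cover_tongue in the frame of key_box between -0.012 and 0.012 m and angle between cover_center's own z axis and vertical above 0.08 rad), for 0.1 s.
At the end, for the whole second after the job is handed in: The cover lies at rest, released and level within 0.04 rad in the key box: tongue tip under the lip (6 mm or more past its edge), both ends within about 4 mm of the ledge height, in line with the box within 0.12 rad (x of cover_tongue in the frame of key_box between -0.0795 and -0.068 m and z of cover_tongue in the frame of key_box between 0.027 and 0.034 m and z of cover_end in the frame of key_box between 0.027 and 0.034 m and angle between cover_center's own z axis and vertical below 0.04 rad and angle between the x axis of cover_center and the x axis of key_box, either way round below 0.12 rad and linear speed of cover below 0.01 m/s); the robot touches nothing.
It fails at once if the cover is let drop or slammed into the box (it turns faster than 4 rad/s there) (angular speed of cover above 4 rad/s and distance between cover_tongue and box_seat below 0.03 m).
It fails at once if the bowl is disturbed (moved more than 30 mm) (distance of bowl_center from where it was at the start of the episode above 0.03 m).
It fails at once if the padlock is disturbed (moved more than 30 mm) (distance of padlock_center from where it was at the start of the episode above 0.03 m).
It fails at once if the carabiner is disturbed (moved more than 30 mm) (distance of carabiner_center from where it was at the start of the episode above 0.03 m).
It fails at once if the hook block is disturbed (moved more than 30 mm) (distance of hook_block_center from where it was at the start of the episode above 0.03 m).
It also fails if it takes over 67 s, if anything falls off the work surface, if the arm or the gripper's body presses on something with over 40 N, if the wrist force passes 120 N, or if a joint passes its speed limit or range.

## Robot

A 7-joint arm with a two-finger parallel gripper is mounted at the origin on the work surface. World frame = base frame: x ahead of the robot, y to its left, z up, the work surface at z = 0. Lengths are in m, angles in degrees, forces in N, time in s.
With the tool pointing down it reaches from about 0.4 to 0.9 m from the base axis. Payload 5.5 kg.
Tool frame: the origin (TCP) lies at the very end of the fingers, on their centre line; the grasp point (between the pads) lies 19 mm behind it; x points along the fingers, y is the direction in which the jaws open and shut, and the axes are right-handed (so a half turn about x gives the same grasp; the last joint's range is limited). The gripper opens to 92 mm and grips with 3 to 60 N. Pads are 19 mm wide; open, the fingers measure 130 mm over their backs; the gripper's body (75 mm by 190 mm) begins 47 mm behind the grasp point.
Start: joints at [84.58, 28.699, -24.465, 88.831, 12.651, 65.22, -12.049], TCP at [0.228, -0.609, 0.191] pointing down, gripper open.
Joint ranges: [-164.97, 164.97], [-17.58, 116.51], [-87.97, 89.64], [11.32, 138.91], [-80.73, 260.73], [10.89, 115.49], [-147.41, 147.41]. Speed limits (degrees/s): [147.25, 147.25, 180, 180, 180, 180, 180].

## Interface

Orientations are given as [roll, pitch, yaw] about the fixed x, y, z axes, in that order (R = Rz(yaw) Ry(pitch) Rx(roll)).
In Python, from rig import manip, eyes, spotter gives the robot as it stands.
- The arm moves only by the tool move_arm, never from a script. Its argument "series" is a list of rows, each an object with "rot": the turn, a rotation vector about the tool's x, y, z in degrees, a list of three; "delta_pos": the shift along the tool's x, y, z in m, a list of three; "gripper": the closure in counts, from 0 (fully open) to 255 (shut). In form: [{"rot": [wx, wy, wz], "delta_pos": [x, y, z], "gripper": gripper}, ...]. A call has 1 to 8 rows; each row is the pose to reach, as a shift and turn from the pose commanded when the call began, along the tool's axes at that moment; what a row does not reach only later rows make up. A row lasts 1/10 s, in which the tool goes at most 50 mm and 8.59 degrees, less where a joint would pass 70% of its speed; a pose out of reach is approached as far as the arm can. A call with a gripper value outside its range is refused whole. The fingers move at their own pace and stop on an object; the grip force is fixed at half the most. Time passes only in rows, so rows that repeat a pose let the fingers close. It gives the time, the measured TCP pose, the force and the opening at its end, in the units of the state.
- manip.observe(): the state, without advancing time (a new reading comes with each control period).
- eyes.read_camera(name): name is "scene" or "top" or "wrist"; returns a dict with "pixels" (480x640x3 uint8, red, green, blue), "z_map" (480x640 float32, m along the optical axis (not along the pixel's ray), 0 where there is no reading), "mtx" (3x3 intrinsics, pixels), "camera_from_world" (4x4, takes a point from world to camera coordinates). Camera axes: x right, y down, z forward; pixel columns grow to the right and rows downward; lengths in m; the calibration is good to about 2 mm. A picture is of the moment at which its call begins.
- manip.job_done(): hands the job in, once; it reports no verdict.
Trained networks look in the newest picture that a camera, given by its name, has taken for a name from the list of things; names that differ only in an ending like _2 or _b are one class to them, and where a whole thing is asked for, a point or a joint stands for the part that bears it (a point fixed in the world has none). Each returns a list of dicts, best first, with "score" (0 to 1); they miss things now and then, are a little off and sometimes report something else, mostly with a low value. They report only what shows in the picture. A call takes as long as a camera call. They do not tell look-alikes from the thing itself.
- spotter.recognise(camera, label): "location" ([column, row] in pixels, amid what is visible of it).
- spotter.outline_of(camera, label): "pixels" (480x640 bool, what is visible of it) and "location" ([column, row] in pixels, amid what is visible of it).
- spotter.landmark_of(camera, label): "location" ([column, row] in pixels: a listed point, or the origin of a listed thing).
The state is a dict: "t": time; "joint_positions": joint angles; "joint_velocities": joint speeds; "joint_torque": joint torques, N m; "tool_pos": TCP position; "eef_rot": TCP orientation; "force": force on the tool from outside, world axes, zero at the start; "torque": the same for the moment, N m; "finger_gap": opening from 0.0 (shut) to 1.0 (fully open).
Only numpy, scipy, OpenCV 4.12 (cv2) and the standard library are available. Lean on these libraries where they do the work, as an engineer would, in place of code of your own. Each camera call takes 0.05 s, during which the arm holds its last target.

## Working session

There is one attempt and no reset: what is moved stays moved. The work goes in short steps, Python scripts to look and compute and a tool call to move; the robot and the scene stay as the last step left them, time stands still between calls to the robot, and variables do not carry over. Pictures are saved under pics/ and viewed, and the job is handed in when it is done.

Besides the shell and the picture viewer there is one more tool, called as a command line: name --argument value ..., lists and objects as JSON in quotes. move_arm: Moves the arm, as the interface text tells. Its arguments: {"type":"object","properties":{"series":{"type":"array","items":{"type":"object","properties":{"rot":{"type":"array","items":{"type":"number"}},"delta_pos":{"type":"array","items":{"type":"number"}},"gripper":{"type":"number"}}}}},"required":["series"]}

```bash
mkdir -p pics; ls
python3 - <<'E'
from rig import manip, eyes, spotter
import cv2, numpy as np
print(manip.observe())
for n in ("scene","top","wrist"):
    c=eyes.read_camera(n)
    cv2.imwrite(f"pics/{n}0.png",c["pixels"][:,:,::-1])
    np.savez(f"pics/{n}0.npz",**c)
    print(n,c["mtx"].tolist(),np.round(c["camera_from_world"],3).tolist())
E
```

```text
pics
{'t': 0.0, 'joint_positions': array([ 84.57924748,  28.75488503, -24.45352501,  88.89079266,
        12.65339217,  65.21934441, -12.04966838]), 'joint_velocities': array([ 0.03588067, -0.07726134, -0.04557573,  0.07477762,  0.06796715,
       -0.00649324,  0.01805624]), 'joint_torque': array([ 5.33310213e-04, -5.66593122e+01, -5.81647217e+00, -2.79108596e+01,
       -6.87420974e-02,  3.09908821e-02,  1.71102092e-04]), 'tool_pos': array([ 0.22732862, -0.60813879,  0.19007185]), 'eef_rot': array([-91.10500127,  89.88898373, 109.39983983]), 'force': array([ 0.29704365, -0.16405577, -0.49871655]), 'torque': array([ 0.02908185, -0.03278716, -0.04900216]), 'finger_gap': 1.000504154113079}
scene [[625.0715016111656, 0.0, 304.79688946814315], [0.0, 625.0715016111656, 246.02576395731813], [0.0, 0.0, 1.0]] [[0.856, 0.517, -0.001, -0.471], [0.353, -0.586, -0.729, -0.108], [-0.377, 0.624, -0.684, 1.891], [0.0, 0.0, 0.0, 1.0]]
top [[549.6180539816957, 0.0, 325.2700410453135], [0.0, 549.6180539816957, 238.1702400308439], [0.0, 0.0, 1.0]] [[0.043, -0.999, 0.006, 0.01], [-0.978, -0.043, -0.203, 0.525], [0.203, 0.003, -0.979, 1.126], [0.0, 0.0, 0.0, 1.0]]
wrist [[421.28582034645547, 0.0, 330.09638655110354], [0.0, 421.28582034645547, 242.17340785021904], [0.0, 0.0, 1.0]] [[0.35, -0.937, -0.002, -0.65], [-0.896, -0.336, 0.291, -0.037], [-0.274, -0.1, -0.957, 0.391], [0.0, 0.0, 0.0, 1.0]]
```

View pics/scene0.png

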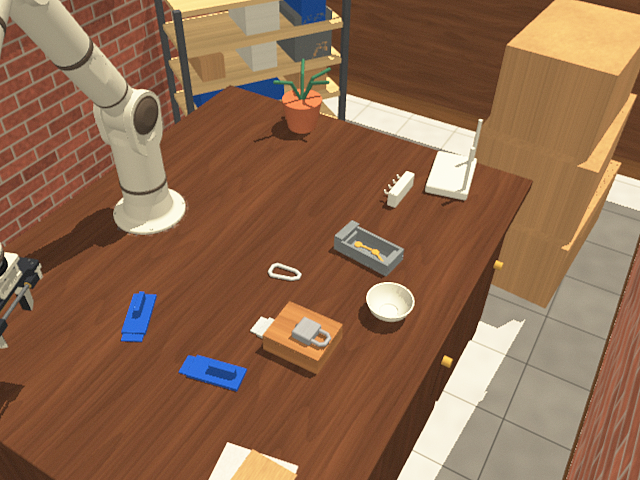

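View pics/top0.png

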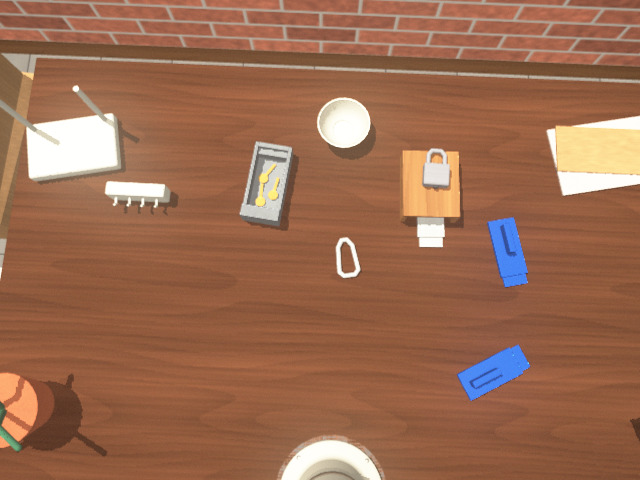

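View pics/wrist0.png

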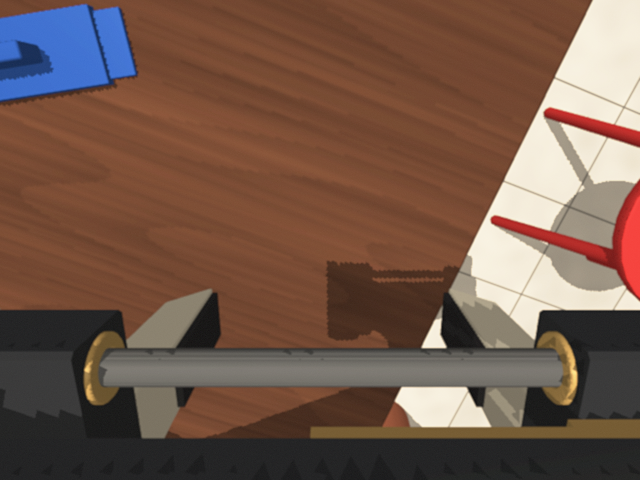

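The top view shows the box at (267,183), with its lip end near (262,215). The step is at (430,185) with the padlock on it, and the silver cover's tongue sticks out at (431,232). The two blue plates, (508,252) and (494,372), are the look-alikes and I'll leave them alone. Next I measure.

```bash
cat > h.py <<'E'
import numpy as np, cv2
def cloud(c):
    z=c["z_map"]; K=c["mtx"]; T=c["camera_from_world"]
    v,u=np.mgrid[0:480,0:640]
    P=np.stack([(u-K[0,2])/K[0,0]*z,(v-K[1,2])/K[1,1]*z,z],-1)
    W=(P-T[:3,3])@T[:3,:3]
    W[z<=0]=np.nan
    return W
def proj(c,p):
    T=c["camera_from_world"];q=T[:3,:3]@np.asarray(p,float)+T[:3,3];s=c["mtx"]@q
    return s[:2]/s[2]
def ray(c,uv,h):
    T=c["camera_from_world"];K=c["mtx"];R=T[:3,:3]
    o=-R.T@T[:3,3]; d=R.T@np.linalg.inv(K)@np.array([uv[0],uv[1],1.])
    return o+d*(h-o[2])/d[2]
E
python3 - <<'E'
from h import *
from rig import spotter,eyes
for n in ("top","scene"):
    c=eyes.read_camera(n); W=cloud(c)
    np.savez(f"pics/{n}1.npz",**c)
    for l,h in (("key_box",0),("box_seat",.03),("box_lip",.045),("cover_center",.005),("cover_tongue",0),("riser",0),("riser_mouth",0),("padlock_center",.066),("bowl_center",.025),("carabiner_center",.005),("hook_block_center",.025)):
        for d in spotter.landmark_of(n,l)[:3]:
            print(n,l,round(d["score"],2),np.round(d["location"],1),np.round(ray(c,d["location"],h),4))
    if n=="top":
        for nm,(u0,v0,u1,v1),(a,b) in (("riser",(385,135,475,235),(.047,.060)),("boxrim",(225,130,310,240),(.035,.0455)),("lip",(225,130,310,240),(.0465,.058))):
            m=np.zeros((480,640),bool);m[v0:v1,u0:u1]=True
            m&=(W[...,2]>a)&(W[...,2]<b)
            p=W[m][:,:2].astype(np.float32)
            print(nm,len(p),cv2.minAreaRect(p), np.round(cv2.boxPoints(cv2.minAreaRect(p)),4).tolist(),np.median(W[m][:,2]))
        m=np.zeros((480,640),bool);m[218:255,405:460]=True
        m&=(W[...,2]>.003)&(W[...,2]<.016)
        p=W[m][:,:2].astype(np.float32);print("tong",len(p),np.round(cv2.boxPoints(cv2.minAreaRect(p)),4).tolist(), np.median(W[m][:,2]))
        px=c["pixels"]
        cv2.imwrite("pics/a1.png",cv2.resize(px[120:260,225:475,::-1],None,fx=3,fy=3,interpolation=cv2.INTER_CUBIC))
E
```

```text
top key_box 0.81 [265.5 185.7] [0.6522 0.1751 0.    ]
top box_seat 0.93 [258.2 218.4] [0.5673 0.1826 0.03  ]
top cover_center 0.89 [509.4 250.6] [ 0.5244 -0.3789  0.005 ]
top cover_center 0.71 [494.1 372.4] [ 0.2583 -0.3396  0.005 ]
top cover_center 0.7 [430.4 213.3] [ 0.6025 -0.2021  0.005 ]
top cover_tongue 0.85 [429.7 247.4] [ 0.5248 -0.2019  0.    ]
top cover_tongue 0.75 [513.2 284.9] [ 0.4485 -0.387   0.    ]
top cover_tongue 0.58 [523.3 355.7] [ 0.2959 -0.4048  0.    ]
top riser 0.72 [427.3 191.4] [ 0.6552 -0.1958  0.    ]
top riser 0.57 [136.7 189.2] [0.6307 0.4684 0.    ]
top riser 0.47 [428.3 214.3] [ 0.6012 -0.1983  0.    ]
top padlock_center 0.65 [436.4 170.5] [ 0.6834 -0.2031  0.066 ]
top carabiner_center 0.63 [341.3 256.3] [ 0.495  -0.0044  0.005 ]
top carabiner_center 0.48 [437.2 171. ] [ 0.7035 -0.2174  0.005 ]
top hook_block_center 0.92 [139.9 192.9] [0.6153 0.4512 0.025 ]
top hook_block_center 0.38 [343.7 255.5] [ 0.4935 -0.0091  0.025 ]
riser 2946 ((0.6579869985580444, -0.1938457489013672), (0.15165458619594574, 0.125313401222229), 1.2924038171768188) [[0.5807999968
[... 1104 characters left out ...]
0.03  ]
scene box_lip 0.85 [349.4 234.4] [0.5919 0.1712 0.045 ]
scene cover_center 0.87 [139.8 318.1] [ 0.2689 -0.3388  0.005 ]
scene cover_center 0.69 [280.1 334.6] [ 0.6002 -0.2008  0.005 ]
scene cover_center 0.68 [211.5 371.4] [ 0.5222 -0.3749  0.005 ]
scene cover_tongue 0.76 [181.7 364.2] [ 0.4467 -0.3923  0.    ]
scene cover_tongue 0.55 [254.4 326.8] [ 0.5295 -0.2098  0.    ]
scene riser 0.68 [281.3 336.4] [ 0.6034 -0.2007  0.    ]
scene padlock_center 0.63 [311.7 331.2] [ 0.6861 -0.1944  0.066 ]
scene bowl_center 0.97 [392.1 306.9] [0.803  0.0062 0.025 ]
scene carabiner_center 0.84 [285.2 270.5] [ 0.4924 -0.0077  0.005 ]
scene hook_block_center 0.92 [400.6 189.4] [0.6198 0.4549 0.025 ]
```

View pics/a1.png

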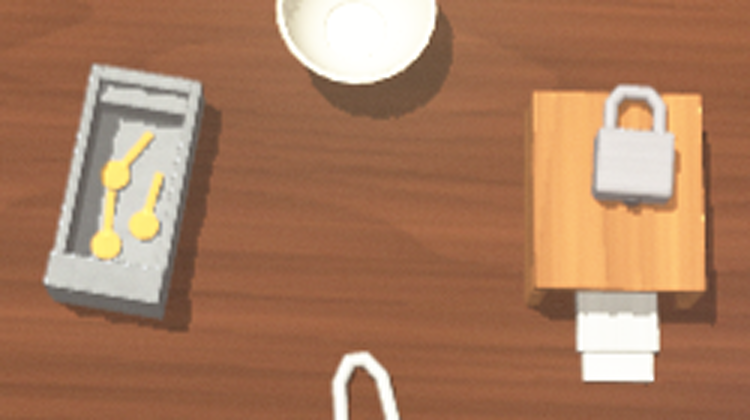

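```bash
cat >> h.py <<'E'
from scipy.spatial.transform import Rotation as Ro
def Rtool(yaw,pitch=0.):
    """tool down, jaw(y) axis along world y rotated by yaw; z axis = heading +x' ; pitch>0 raises heading(+x) end. deg"""
    # cover frame: X heading, Y left, Z up ; tool x=-Z, tool y=Y, tool z=X  (x cross y = -Z x Y = X ok)
    C=Ro.from_euler('z',yaw,degrees=True)*Ro.from_euler('y',-pitch,degrees=True)
    M=C.as_matrix()
    return Ro.from_matrix(np.stack([-M[:,2],M[:,1],M[:,0]],1))
def delta(s,pos,R):
    R0=Ro.from_euler('xyz',s["eef_rot"],degrees=True)
    return np.round(R0.inv().apply(np.asarray(pos)-s["tool_pos"]),4).tolist(), np.round((R0.inv()*R).as_rotvec(degrees=True),2).tolist()
E
python3 - <<'E'
from h import *
from rig import manip
c=dict(np.load("pics/top1.npz"))
W=cloud(c); px=c["pixels"].astype(int)
m=np.zeros((480,640),bool);m[212:255,405:460]=True
m&=(px.min(-1)>130)
m=m&(W[...,2]<.02)
n,l,st,_=cv2.connectedComponentsWithStats(m.astype(np.uint8)); print(st)
for a,b in ((.0005,.0070),(.0078,.0125)):
    q=m&(W[...,2]>a)&(W[...,2]<b)
    p=W[q][:,:2].astype(np.float32); r=cv2.minAreaRect(p)
    print(len(p),r,np.round(cv2.boxPoints(r),4).tolist(),np.median(W[q][:,2]))
for v in range(214,250,3):
    u=np.where(m[v])[0]
    if len(u): print(v,u.min(),u.max(),np.round(W[v,u.min()],4),np.round(W[v,u.max()],4))
s=manip.observe()
R0=Ro.from_euler('xyz',s["eef_rot"],degrees=True);print(np.round(R0.as_matrix(),3))
for yaw in (1.3,181.3): print(delta(s,[.5,-.2,.2],Rtool(yaw)))
E
```

```text
[[     0      0    640    480 306437]
 [   417    217     28     30    763]]
274 ((0.5584778189659119, -0.2026863396167755), (0.06460624188184738, 0.06093614548444748), 1.1143414974212646) [[0.525600016117096, -0.1729000061750412], [0.5267999768257141, -0.2337999939918518], [0.5914000272750854, -0.23250000178813934], [0.5902000069618225, -0.17159999907016754]] 0.00489803899093003
369 ((0.5602787733078003, -0.20249125361442566), (0.05914267152547836, 0.06292679905891418), 89.83868408203125) [[0.5286999940872192, -0.23199999332427979], [0.59170001745224, -0.2321999967098236], [0.5917999744415283, -0.17299999296665192], [0.5289000272750854, -0.1728000044822693]] 0.00989606683629854
217 418 420 [ 0.5903 -0.1726  0.0142] [ 0.5914 -0.1777  0.0106]
220 417 443 [ 0.5853 -0.1718  0.006 ] [ 0.587  -0.2296  0.0098]
223 418 443 [ 0.5778 -0.1737  0.0088] [ 0.5802 -0.2297  0.0092]
226 417 443 [ 0.5716 -0.1721  0.0051] [ 0.5734 -0.2299  0.0084]
229 417 444 [ 0.5653 -0.1726  0.0024] [ 0.5674 -0.2328  0.0053]
232 417 444 [ 0.5579 -0.1723  0.0048] [ 0.5592 -0.2316  0.0108]
235 417 444 [ 0.5515 -0.1727  0.0025] [ 0.5522 -0.2315  0.0113]
238 419 442 [ 0.5444 -0.177   0.0043] [ 0.5456 -0.2275  0.0093]
241 419 442 [ 0.5373 -0.1768  0.0054] [ 0.5395 -0.2283  0.0056]
244 419 442 [ 0.5308 -0.1772  0.0035] [ 0.5327 -0.2283  0.0055]
[[ 0.     0.35  -0.937]
 [ 0.    -0.937 -0.35 ]
 [-1.     0.    -0.   ]]
([-0.0089, -0.2875, -0.3983], [-160.79, 0.0, -0.0])
([-0.0089, -0.2875, -0.3983], [19.21, -0.0, -0.0])
```

Run:
```python
from h import *
from rig import manip
print(delta(manip.observe(),[.560,-.2025,.13],Rtool(180.8)))
```

```text
([0.0611, -0.2642, -0.4536], [19.71, -0.0, -0.0])
```

move_arm --series '[{"rot": [8,0,0],"delta_pos": [0,-0.025,-0.043],"gripper": 0},{"rot": [16,0,0],"delta_pos": [0,-0.05,-0.085],"gripper": 0},{"rot": [19.7,0,0],"delta_pos": [0,-0.075,-0.128],"gripper": 0},{"rot": [19.7,0,0],"delta_pos": [0,-0.1,-0.17],"gripper": 0},{"rot": [19.7,0,0],"delta_pos": [0,-0.125,-0.213],"gripper": 0},{"rot": [19.7,0,0],"delta_pos": [0.01,-0.148,-0.255],"gripper": 0},{"rot": [19.7,0,0],"delta_pos": [0.02,-0.172,-0.296],"gripper": 0},{"rot": [19.7,0,0],"delta_pos": [0.03,-0.195,-0.335],"gripper": 0}]'

```text
t: 2.15
tool_pos: [0.4745, -0.3072, 0.1613]
eef_rot: [144.3, 89.9, -34.9]
force: [0.8, -0.3, 0.5]
finger_gap: 1.001
```

Run:
```python
from h import *
from rig import manip
s=manip.observe();print(s["tool_pos"],s["joint_positions"])
print(delta(s,[.560,-.2025,.12],Rtool(180.8)))
```

```text
[ 0.47454022 -0.30718695  0.16130282] [ 52.94372002  22.41028243 -28.49116135 102.9525866   12.44016823
  57.67407804 -69.59848727]
([0.0413, -0.1035, -0.0869], [0.02, -0.06, -0.04])
```

move_arm --series '[{"rot": [0,0,0],"delta_pos": [0,-0.03,-0.026],"gripper": 0},{"rot": [0,0,0],"delta_pos": [0.01,-0.06,-0.05],"gripper": 0},{"rot": [0,0,0],"delta_pos": [0.025,-0.085,-0.072],"gripper": 0},{"rot": [0,0,0],"delta_pos": [0.041,-0.103,-0.087],"gripper": 0},{"rot": [0,0,0],"delta_pos": [0.041,-0.1035,-0.087],"gripper": 0},{"rot": [0,0,0],"delta_pos": [0.041,-0.1035,-0.087],"gripper": 0},{"rot": [0,0,0],"delta_pos": [0.041,-0.1035,-0.087],"gripper": 0}]'

```text
t: 2.85
tool_pos: [0.5584, -0.2057, 0.1206]
eef_rot: [98.9, 89.9, -80.4]
force: [-0.1, -0.7, 0.3]
finger_gap: 1.002
```

Run:
```python
from h import *
from rig import manip,eyes
c=eyes.read_camera("wrist");cv2.imwrite("pics/w2.png",c["pixels"][:,:,::-1])
s=manip.observe();print(s["tool_pos"],s["joint_positions"])
W=cloud(c); px=c["pixels"].astype(int)
print(delta(s,[.560,-.2025,.003],Rtool(180.8)))
for p in ([.526,-.2025,.005],[.582,-.13,.054],[.582,-.257,.054],[.548,-.2325,.01],[.548,-.1725,.01]): print(p,proj(c,p))
```

```text
[ 0.55832884 -0.2060485   0.1207364 ] [ 39.74860614  28.39228416 -28.98221886 100.59657762  16.38098323
  55.17335056 -85.07889697]
([0.1177, -0.0037, -0.0017], [-0.13, -0.03, -0.07])
[0.526, -0.2025, 0.005] [324.30291837 262.935624  ]
[0.582, -0.13, 0.054] [208.66728108 204.01132942]
[0.582, -0.257, 0.054] [410.72512313 206.44005878]
[0.548, -0.2325, 0.01] [364.33864628 238.09226853]
[0.548, -0.1725, 0.01] [284.56901112 237.16280633]
```

View pics/w2.png

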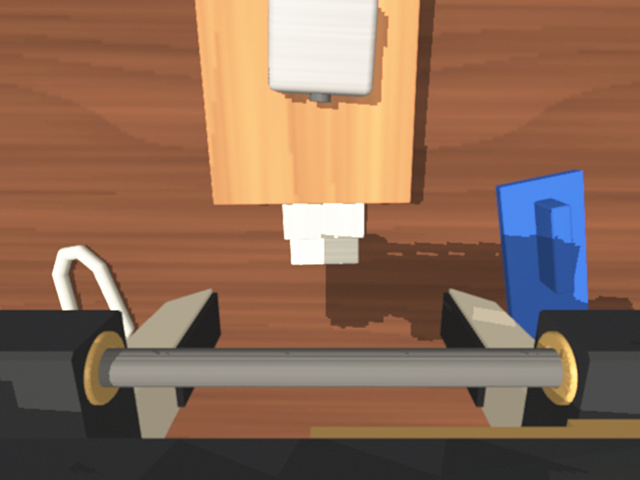

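The wrist view shows the step, with its front edge at row 204. The silver cover sits below it, tongue at (324,263), and this matches the projected pose within 1–2 px. The blue plate stays well to the right. I descend and close on the full-width part.

move_arm --series '[{"rot": [0,0,0],"delta_pos": [0.03,-0.0035,-0.002],"gripper": 0},{"rot": [0,0,0],"delta_pos": [0.06,-0.0035,-0.002],"gripper": 0},{"rot": [0,0,0],"delta_pos": [0.085,-0.0035,-0.002],"gripper": 0},{"rot": [0,0,0],"delta_pos": [0.105,-0.0035,-0.002],"gripper": 0},{"rot": [0,0,0],"delta_pos": [0.112,-0.0035,-0.002],"gripper": 0},{"rot": [0,0,0],"delta_pos": [0.116,-0.0035,-0.002],"gripper": 0},{"rot": [0,0,0],"delta_pos": [0.116,-0.0035,-0.002],"gripper": 0}]'

```text
t: 3.6
tool_pos: [0.561, -0.2014, 0.0048]
eef_rot: [147.4, 89.9, -31.9]
force: [0.1, 0.7, 0.7]
finger_gap: 1.003
```

move_arm --series '[{"rot": [0,0,0],"delta_pos": [0,0,0],"gripper": 80},{"rot": [0,0,0],"delta_pos": [0,0,0],"gripper": 120},{"rot": [0,0,0],"delta_pos": [0,0,0],"gripper": 150},{"rot": [0,0,0],"delta_pos": [0,0,0],"gripper": 150},{"rot": [0,0,0],"delta_pos": [0,0,0],"gripper": 150}]'

```text
t: 4.1
tool_pos: [0.5608, -0.2006, 0.0043]
eef_rot: [153.9, 90.0, -25.3]
force: [-0.8, 0.8, -1.0]
finger_gap: 0.612
```

move_arm --series '[{"rot": [0,0,0],"delta_pos": [0,0,0.005],"gripper": 150},{"rot": [0,0,0],"delta_pos": [0,0,0.015],"gripper": 150},{"rot": [0,0,0],"delta_pos": [0,0,0.03],"gripper": 150},{"rot": [0,0,0],"delta_pos": [0,0,0.045],"gripper": 150},{"rot": [0,0,0],"delta_pos": [0,0,0.06],"gripper": 150},{"rot": [0,0,0],"delta_pos": [0,0,0.075],"gripper": 150},{"rot": [0,0,0],"delta_pos": [0,0,0.09],"gripper": 150},{"rot": [0,0,0],"delta_pos": [0,0,0.105],"gripper": 150}]'

```text
t: 4.9
tool_pos: [0.4539, -0.2021, 0.0041]
eef_rot: [5.8, 90.0, -173.4]
force: [0.4, 0.1, 0.0]
finger_gap: 0.413
```

Run:
```python
from h import *
from rig import manip,eyes
c=eyes.read_camera("top");cv2.imwrite("pics/t3.png",c["pixels"][:,:,::-1])
s=manip.observe();print(s["tool_pos"],s["force"],s["finger_gap"])
```

```text
[ 0.4504286  -0.20223694  0.00355514] [-3.35966883 -0.1475841  -0.6694561 ] 0.40853223244005743
```

View pics/t3.png

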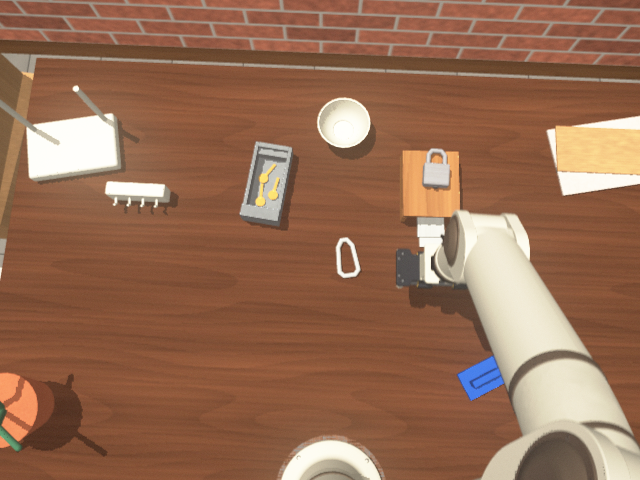

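Run:
```python
from h import *
from rig import manip,eyes
c=eyes.read_camera("wrist");cv2.imwrite("pics/w3.png",c["pixels"][:,:,::-1])
c=eyes.read_camera("scene");cv2.imwrite("pics/s3.png",cv2.resize(c["pixels"][220:420,150:390,::-1],None,fx=3,fy=3))
c=np.load("pics/top1.npz")
```

```text
(no output)
```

View pics/w3.png

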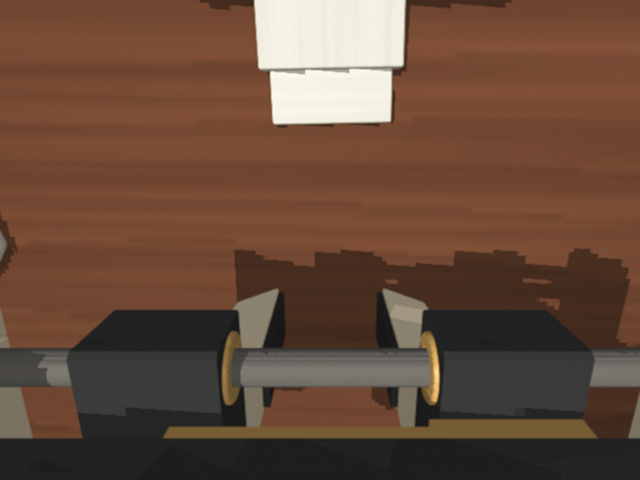

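View pics/s3.png

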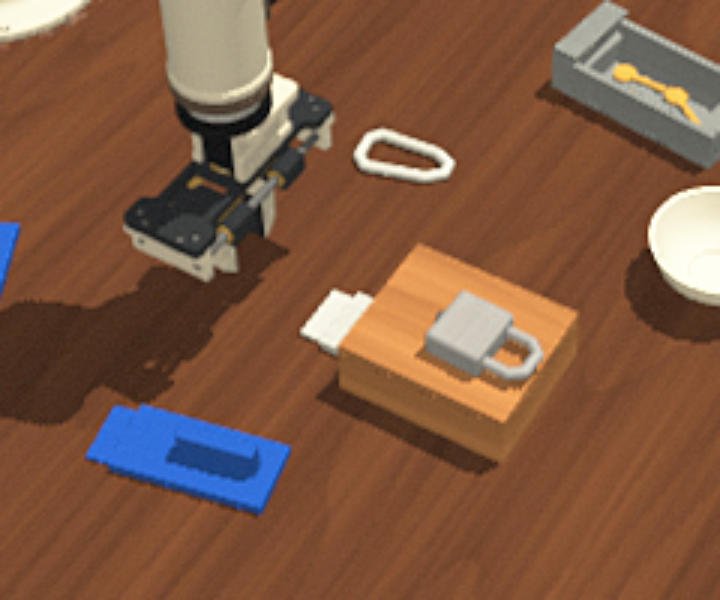

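Run:
```python
from h import *
from rig import manip,eyes
for n in ("wrist",):
    c=eyes.read_camera(n);W=cloud(c);px=c["pixels"].astype(int)
    for v in range(5,128,10):
        u=np.where((px[v,150:480].min(-1)>190))[0]+150
        if len(u): 
            h=.01 if v<68 else .005
            print(v,u.min(),u.max(),np.round(ray(c,(u.min()-.5,v),h),4),np.round(ray(c,(u.max()+.5,v),h),4),np.round(W[v,u.min()+5],4))
    print(ray(c,(331,124),.005),ray(c,(331,69),.01))
    # pads
    print(W[300,250],W[300,260],W[330,270],W[300,400],W[330,395],W[370,330])
s=manip.observe();print(s["tool_pos"],s["eef_rot"])
R=Ro.from_euler('xyz',s["eef_rot"],degrees=True)
for p in ([0,0,0],[-.019,0,0],[0,.02,0],[0,-.02,0],[-.06,0,0]): print(p,proj(c,R.apply(p)+s["tool_pos"]))
```

```text
5 272 402 [ 0.574  -0.1783  0.01  ] [ 0.5746 -0.2303  0.01  ] [ 0.5739 -0.1805  0.0105]
15 256 402 [ 0.5703 -0.1718  0.01  ] [ 0.5711 -0.2305  0.01  ] [ 0.5703 -0.174   0.0102]
25 256 402 [ 0.5667 -0.1716  0.01  ] [ 0.5675 -0.2307  0.01  ] [ 0.5666 -0.174   0.0108]
35 257 402 [ 0.563  -0.1719  0.01  ] [ 0.5638 -0.231   0.01  ] [ 0.563  -0.1741  0.0102]
45 257 401 [ 0.5593 -0.1717  0.01  ] [ 0.5601 -0.2308  0.01  ] [ 0.5593 -0.174   0.0103]
55 258 401 [ 0.5556 -0.172   0.01  ] [ 0.5564 -0.231   0.01  ] [ 0.5557 -0.1742  0.0092]
65 259 401 [ 0.5518 -0.1723  0.01  ] [ 0.5526 -0.2313  0.01  ] [ 0.5519 -0.1745  0.0096]
75 259 331 [ 0.5483 -0.1713  0.005 ] [ 0.5488 -0.2025  0.005 ] [ 0.548  -0.1743  0.0092]
85 271 389 [ 0.5444 -0.1763  0.005 ] [ 0.5451 -0.2274  0.005 ] [ 0.5444 -0.1787  0.0053]
95 272 389 [ 0.5404 -0.1767  0.005 ] [ 0.541  -0.2276  0.005 ] [ 0.5404 -0.179   0.0047]
105 272 389 [ 0.5363 -0.1766  0.005 ] [ 0.5369 -0.2278  0.005 ] [ 0.5363 -0.1789  0.0044]
115 273 388 [ 0.5321 -0.1769  0.005 ] [ 0.5328 -0.2276  0.005 ] [ 0.5321 -0.1793  0.0054]
125 273 388 [ 0.5279 -0.1768  0.005 ] [ 0.5285 -0.2279  0.005 ] [ 0.5279 -0.1791  0.0046]
[ 0.5286369  -0.20252173  0.005     ] [ 0.5506579  -0.20220661  0.01      ]
[ 0.46464762 -0.17239752  0.05034231] [ 0.46463378 -0.17618725  0.05020598] [ 0.46337175 -0.18279998  0.07103476] [ 0.46502127 -0.22975916  0.04953913] [ 0.46512822 -0.22433036  0.07325111] [ 0.48293699 -0.20266666  0.12279908]
[ 0.45558879 -0.2023486   0.00433127] [143.0470055   89.97071013 -36.18304514]
[0, 0, 0] [328.60267396 277.97130128]
[-0.019, 0, 0] [328.46003994 293.79637809]
[0, 0.02, 0] [369.21711123 277.95985602]
[0, -0.02, 0] [287.98878848 277.98274638]
[-0.06, 0, 0] [328.03460912 340.99742647]
```

Run:
```python
from h import *
from rig import manip,eyes
c=eyes.read_camera("wrist");W=cloud(c)
for (u,v) in ((275,291),(278,295),(282,300),(283,320),(280,345),(265,400),(384,292),(380,300),(379,350),(385,390)): print(u,v,np.round(W[v,u],4),np.round(c["z_map"][v,u],3))
c=eyes.read_camera("scene");W=cloud(c)
P=W[(W[...,2]>.003)&(abs(W[...,0]-.455)<.06)&(abs(W[...,1]+.202)<.11)]
print(len(P))
for a in np.arange(.003,.15,.008):
    q=P[(P[:,2]>a)&(P[:,2]<a+.008)]
    if len(q): print(round(a,3),len(q),np.round(q.min(0),3),np.round(q.max(0),3))
```

```text
275 291 [ 0.4664 -0.1809  0.0427] 0.168
278 295 [ 0.4646 -0.182   0.0425] 0.169
282 300 [ 0.4644 -0.1841  0.0467] 0.165
283 320 [ 0.4553 -0.1842  0.046 ] 0.168
280 345 [ 0.451  -0.1843  0.0576] 0.158
265 400 [ 0.4481 -0.1827  0.0858] 0.132
384 292 [ 0.4667 -0.2244  0.043 ] 0.168
380 300 [ 0.4648 -0.2225  0.0465] 0.165
379 350 [ 0.4869 -0.2129  0.1197] 0.089
385 390 [ 0.3901 -0.234   0.0007] 0.231
8595
0.003 168 [ 0.396 -0.308  0.003] [ 0.515 -0.093  0.008]
0.035 11 [ 0.454 -0.225  0.038] [ 0.467 -0.168  0.042]
0.043 16 [ 0.458 -0.225  0.043] [ 0.471 -0.168  0.051]
0.051 27 [ 0.455 -0.239  0.052] [ 0.472 -0.168  0.059]
0.059 29 [ 0.456 -0.239  0.059] [ 0.471 -0.167  0.066]
0.067 34 [ 0.452 -0.241  0.067] [ 0.47  -0.165  0.075]
0.075 25 [ 0.45  -0.241  0.075] [ 0.471 -0.165  0.082]
0.083 6 [ 0.453 -0.184  0.083] [ 0.47  -0.169  0.09 ]
0.091 6 [ 0.456 -0.183  0.092] [ 0.465 -0.182  0.098]
0.099 31 [ 0.425 -0.29   0.099] [ 0.495 -0.119  0.107]
0.107 104 [ 0.418 -0.293  0.107] [ 0.495 -0.118  0.115]
0.115 171 [ 0.422 -0.293  0.115] [ 0.498 -0.116  0.123]
0.123 299 [ 0.424 -0.296  0.123] [ 0.497 -0.107  0.131]
0.131 136 [ 0.423 -0.298  0.131] [ 0.497 -0.109  0.139]
0.139 443 [ 0.42  -0.3    0.139] [ 0.498 -0.107  0.147]
0.147 403 [ 0.423 -0.301  0.147] [ 0.498 -0.108  0.155]
```

Run:
```python
from h import *
from rig import manip,eyes
c0=dict(np.load("pics/wrist0.npz")); s0=dict(tool_pos=np.array([0.22732862,-0.60813879,0.19007185]),eef_rot=np.array([-91.10500127,89.88898373,109.39983983]))
c1=eyes.read_camera("wrist");s1=manip.observe()
for c,s in((c0,s0),(c1,s1)):
    R=Ro.from_euler('xyz',s["eef_rot"],degrees=True); T=c["camera_from_world"]
    p=-T[:3,:3].T@T[:3,3]
    print(np.round(R.inv().apply(p-s["tool_pos"]),4), np.round((R.inv()*Ro.from_matrix(T[:3,:3].T)).as_rotvec(degrees=True),2))
    W=cloud(c)
    m=np.zeros((480,640),bool);m[285:305,150:500]=True
    m&=(c["z_map"]>.14)&(c["z_map"]<.19)
    Q=R.inv().apply(W[m]-s["tool_pos"]); 
    print(len(Q),np.round(Q.min(0),4),np.round(Q.max(0),4), Q[Q[:,1]<0].max(0),Q[Q[:,1]>0].min(0))
    # full finger cloud
    m=(c["z_map"]>.10)&(c["z_map"]<.19)
    Q=R.inv().apply(W[m]-s["tool_pos"]);print(np.round(np.percentile(Q,[1,50,99],axis=0),4).tolist())
c=dict(np.load("pics/scene0.npz"));W=cloud(c);P=W[(W[...,2]>.12)&(np.abs(W[...,0]-.228)<.08)&(np.abs(W[...,1]+.61)<.12)]
R=Ro.from_euler('xyz',s0["eef_rot"],degrees=True)
Q=R.inv().apply(P-s0["tool_pos"])
for a in np.arange(-.07,.06,.008):
    q=Q[(Q[:,0]>a)&(Q[:,0]<a+.008)]
    if len(q):print(round(a,3),len(q),np.round(q.min(0),3),np.round(q.max(0),3))
```

```text
[-0.1937  0.0007 -0.0785] [56.64 56.65 76.47]
1009 [-0.0512 -0.0614 -0.0114] [-0.0346  0.0628 -0.0041] [-0.03485306 -0.04468867 -0.00428532] [-0.05118605  0.04639528 -0.01138676]
[[-0.1093, -0.0614, -0.0135], [-0.0731, -0.0449, -0.0088], [-0.0372, 0.063, 0.01]]
[-0.1936  0.0008 -0.0787] [56.64 56.66 76.48]
924 [-0.051  -0.0343 -0.0115] [-0.0347  0.036  -0.0043] [-0.03472756 -0.0176713  -0.00451847] [-0.05086003  0.019738   -0.01151835]
[[-0.1061, -0.1396, -0.1238], [0.004, -0.005, -0.0979], [0.006, 0.1321, 0.0032]]
-0.07 42 [-0.07  -0.064 -0.014] [-0.062  0.057  0.006]
-0.062 59 [-0.062 -0.062 -0.014] [-0.054  0.065  0.008]
-0.054 53 [-0.054 -0.063 -0.013] [-0.046  0.063  0.008]
-0.046 50 [-0.046 -0.062 -0.014] [-0.039  0.061  0.008]
-0.038 16 [-0.038 -0.056 -0.012] [-0.032  0.049  0.01 ]
```

The reported TCP disagrees with the cameras. Wrist and scene depth both put the fingertips about 34 mm short of it, at tool x ≈ -0.034, in the start pose and now. So the fingers closed above the cover, which has not moved. I add this offset to the helper and repeat.

```bash
cat >> h.py <<'E'
OFF=np.array([-.034,.001,-.002])
def tip(s):
    return s["tool_pos"]+Ro.from_euler('xyz',s["eef_rot"],degrees=True).apply(OFF)
def dt(s,pos,R):
    R0=Ro.from_euler('xyz',s["eef_rot"],degrees=True)
    rep=np.asarray(pos)-R.apply(OFF)
    return delta(s,rep,R)
E
python3 - <<'E'
from h import *
from rig import manip
s=manip.observe();print(tip(s))
print(dt(s,[.562,-.202,.038],Rtool(180.8)),dt(s,[.562,-.202,.004],Rtool(180.8)))
E
```

```text
[ 0.45867838 -0.20304483  0.03835584]
([0.0005, 0.0004, -0.1033], [0.02, -0.07, -0.01]) ([0.0345, 0.0004, -0.1032], [0.02, -0.07, -0.01])
```

move_arm --series '[{"rot": [0,0,0],"delta_pos": [0,0.0005,-0.02],"gripper": 0},{"rot": [0,0,0],"delta_pos": [0,0.0005,-0.05],"gripper": 0},{"rot": [0,0,0],"delta_pos": [0,0.0005,-0.075],"gripper": 0},{"rot": [0,0,0],"delta_pos": [0,0.0005,-0.095],"gripper": 0},{"rot": [0,0,0],"delta_pos": [0,0.0005,-0.103],"gripper": 0},{"rot": [0,0,0],"delta_pos": [0,0.0005,-0.103],"gripper": 0},{"rot": [0,0,0],"delta_pos": [0,0.0005,-0.103],"gripper": 0}]'

```text
t: 5.95
tool_pos: [0.5575, -0.201, 0.0037]
eef_rot: [-9.3, 89.9, 171.6]
force: [-0.9, 0.9, 0.3]
finger_gap: 0.968
```

Run:
```python
from h import *
from rig import manip,eyes
c=eyes.read_camera("wrist");cv2.imwrite("pics/w4.png",c["pixels"][:,:,::-1])
s=manip.observe();print(tip(s),s["finger_gap"])
print(dt(s,[.562,-.202,.004],Rtool(180.8)))
```

```text
[ 0.55923729 -0.20218141  0.03771749] 0.9826482808193472
([0.0337, -0.0001, -0.0029], [-0.01, 0.1, 0.0])
```

View pics/w4.png

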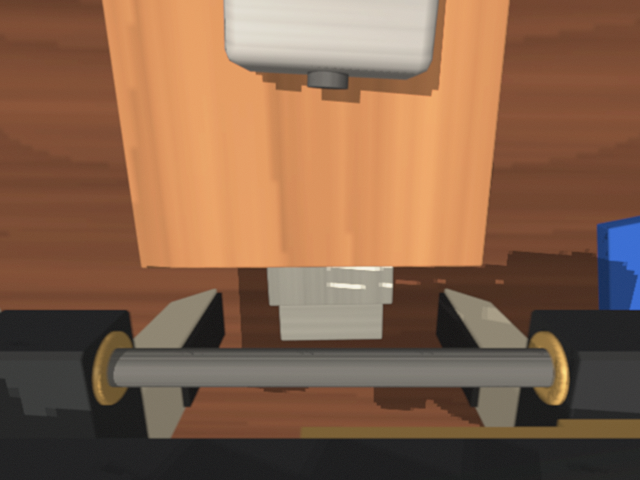

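The cover sits centred between the open fingers, tongue tip at (330,338). I descend in small steps.

move_arm --series '[{"rot": [0,0,0],"delta_pos": [0.01,0,-0.001],"gripper": 0},{"rot": [0,0,0],"delta_pos": [0.02,0,-0.001],"gripper": 0},{"rot": [0,0,0],"delta_pos": [0.027,0,-0.001],"gripper": 0},{"rot": [0,0,0],"delta_pos": [0.031,0,-0.001],"gripper": 0},{"rot": [0,0,0],"delta_pos": [0.033,0,-0.001],"gripper": 0},{"rot": [0,0,0],"delta_pos": [0.033,0,-0.001],"gripper": 0}]'

```text
t: 6.6
tool_pos: [0.5594, -0.201, -0.0293]
eef_rot: [-28.4, 90.0, 152.4]
force: [0.4, 0.1, 0.5]
finger_gap: 0.997
```

Run:
```python
from h import *
from rig import manip,eyes
s=manip.observe();print(tip(s),s["finger_gap"],s["force"])
c=eyes.read_camera("scene");W=cloud(c)
P=W[(W[...,2]>.001)&(abs(W[...,0]-.56)<.015)&((abs(W[...,1]+.14)<.03)|(abs(W[...,1]+.265)<.03))]
print(np.round(P.min(0),4)); print(np.sort(P[:,2])[:15])
```

```text
[ 0.56148053 -0.20198885  0.00473682] 0.9965601175506574 [0.37817078 0.07604169 0.51910991]
[ 0.545 -0.295  0.001]
[0.00101694 0.00107555 0.00114097 0.00117207 0.00120723 0.00127479
 0.00128873 0.00130011 0.0013498  0.001371   0.00140742 0.00143991
 0.00147156 0.00151415 0.00164689]
```

No contact so far. I close fully and wait for the gap to stall.

move_arm --series '[{"rot": [0,0,0],"delta_pos": [0.001,0,0],"gripper": 255},{"rot": [0,0,0],"delta_pos": [0.001,0,0],"gripper": 255},{"rot": [0,0,0],"delta_pos": [0.001,0,0],"gripper": 255},{"rot": [0,0,0],"delta_pos": [0.001,0,0],"gripper": 255},{"rot": [0,0,0],"delta_pos": [0.001,0,0],"gripper": 255},{"rot": [0,0,0],"delta_pos": [0.001,0,0],"gripper": 255},{"rot": [0,0,0],"delta_pos": [0.001,0,0],"gripper": 255}]'

```text
t: 7.35
tool_pos: [0.5598, -0.2012, -0.0297]
eef_rot: [153.5, 90.0, -25.7]
force: [0.7, 0.0, 1.3]
finger_gap: 0.645
```

move_arm --series '[{"rot": [0,0,0],"delta_pos": [0,0,0.005],"gripper": 255},{"rot": [0,0,0],"delta_pos": [0,0,0.015],"gripper": 255},{"rot": [0,0,0],"delta_pos": [0,0,0.03],"gripper": 255},{"rot": [0,0,0],"delta_pos": [0,0,0.045],"gripper": 255},{"rot": [0,0,0],"delta_pos": [0,0,0.06],"gripper": 255},{"rot": [0,0,0],"delta_pos": [0,0,0.075],"gripper": 255},{"rot": [0,0,0],"delta_pos": [0,0,0.09],"gripper": 255},{"rot": [0,0,0],"delta_pos": [0,0,0.105],"gripper": 255}]'

```text
t: 8.15
tool_pos: [0.4535, -0.2027, -0.0297]
eef_rot: [148.3, 90.0, -30.9]
force: [0.6, 0.4, -1.7]
finger_gap: 0.646
```

move_arm --series '[{"rot": [0,0,0],"delta_pos": [0,0,0.01],"gripper": 255},{"rot": [0,0,0],"delta_pos": [0,0,0.017],"gripper": 255},{"rot": [0,0,0],"delta_pos": [0,0,0.02],"gripper": 255},{"rot": [0,0,0],"delta_pos": [0,0,0.02],"gripper": 255},{"rot": [0,0,0],"delta_pos": [0,0,0.02],"gripper": 255}]'

```text
t: 8.65
tool_pos: [0.4338, -0.203, -0.0298]
eef_rot: [4.3, 89.9, -175.0]
force: [-3.7, -0.2, 6.3]
finger_gap: 0.65
```

Run:
```python
from h import *
from rig import manip,eyes
c=eyes.read_camera("scene");cv2.imwrite("pics/s5.png",cv2.resize(c["pixels"][220:420,150:390,::-1],None,fx=3,fy=3))
s=manip.observe();print(tip(s),s["force"],s["finger_gap"])
```

```text
[ 0.43583412 -0.2039642   0.00416425] [-4.36309103 -0.44631864  6.68057772] 0.6478277324510248
```

View pics/s5.png

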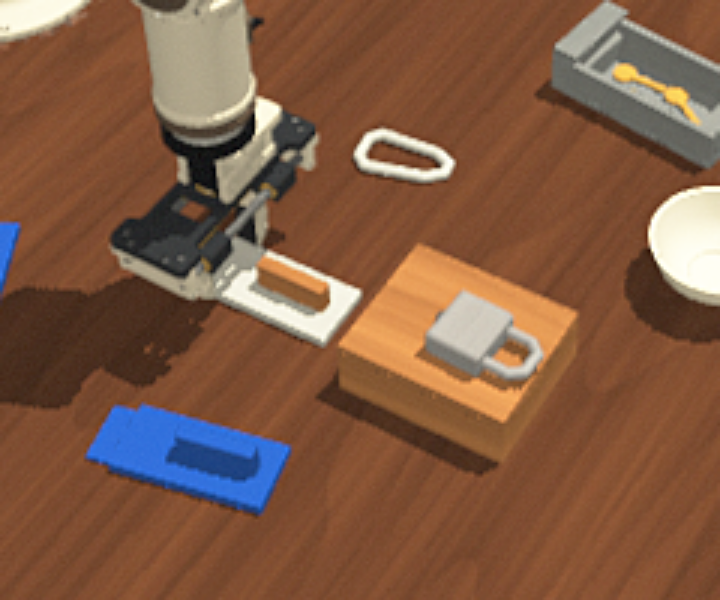

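The cover is out, with about 30 mm between its end and the step. I release, rise and measure.

move_arm --series '[{"rot": [0,0,0],"delta_pos": [0,0,0],"gripper": 0},{"rot": [0,0,0],"delta_pos": [0,0,0],"gripper": 0},{"rot": [0,0,0],"delta_pos": [0,0,0],"gripper": 0},{"rot": [0,0,0],"delta_pos": [0,0,0],"gripper": 0},{"rot": [0,0,0],"delta_pos": [0,0,0],"gripper": 0}]'

```text
t: 9.2
tool_pos: [0.4348, -0.2028, -0.03]
eef_rot: [-95.5, 90.0, 85.3]
force: [-0.2, 0.5, 0.7]
finger_gap: 0.986
```

move_arm --series '[{"rot": [0,0,0],"delta_pos": [-0.015,0,0],"gripper": 0},{"rot": [0,0,0],"delta_pos": [-0.045,0,0],"gripper": 0},{"rot": [0,0,0],"delta_pos": [-0.09,0,0],"gripper": 0},{"rot": [0,0,0],"delta_pos": [-0.12,0,0],"gripper": 0},{"rot": [0,0,0],"delta_pos": [-0.12,0,0],"gripper": 0},{"rot": [0,0,0],"delta_pos": [-0.12,0,0],"gripper": 0}]'

```text
t: 9.8
tool_pos: [0.435, -0.2034, 0.0907]
eef_rot: [134.1, 89.9, -45.1]
force: [-0.2, -0.4, 0.9]
finger_gap: 1.002
```

Run:
```python
from h import *
from rig import manip,eyes
c=eyes.read_camera("wrist");cv2.imwrite("pics/w6.png",c["pixels"][:,:,::-1])
s=manip.observe();print(tip(s),s["force"],s["finger_gap"])
W=cloud(c);px=c["pixels"]
hsv=cv2.cvtColor(px,cv2.COLOR_RGB2HSV)
m=(hsv[...,1]<60)&(W[...,2]>.002)&(W[...,2]<.014)&(abs(W[...,1]+.2)<.06)
p=W[m][:,:2].astype(np.float32);r=cv2.minAreaRect(p);print(len(p),r,np.round(cv2.boxPoints(r),4).tolist())
m=(W[...,2]>.028)&(W[...,2]<.042)&(abs(W[...,1]+.2)<.06)&(W[...,0]<.57)
p=W[m][:,:2].astype(np.float32);r=cv2.minAreaRect(p);print("fin",len(p),r,np.round(cv2.boxPoints(r),4).tolist(),np.median(W[m][:,2]))
```

```text
[ 0.43612304 -0.20392824  0.12369874] [-0.01603908 -0.92061072 -0.31198881] 1.00094252054385
17914 ((0.4743030369281769, -0.20255905389785767), (0.1503618061542511, 0.06090255081653595), 2.444491147994995) [[0.3978999853134155, -0.1753000020980835], [0.40049999952316284, -0.2362000048160553], [0.5507000088691711, -0.2298000007867813], [0.5480999946594238, -0.1688999980688095]]
fin 2794 ((0.5017540454864502, -0.2017042487859726), (0.06455951929092407, 0.01400849036872387), 1.9316484928131104) [[0.4693000018596649, -0.19580000638961792], [0.46970000863075256, -0.20980000495910645], [0.5343000292778015, -0.20759999752044678], [0.5338000059127808, -0.19359999895095825]] 0.035890109679506774
```

View pics/w6.png

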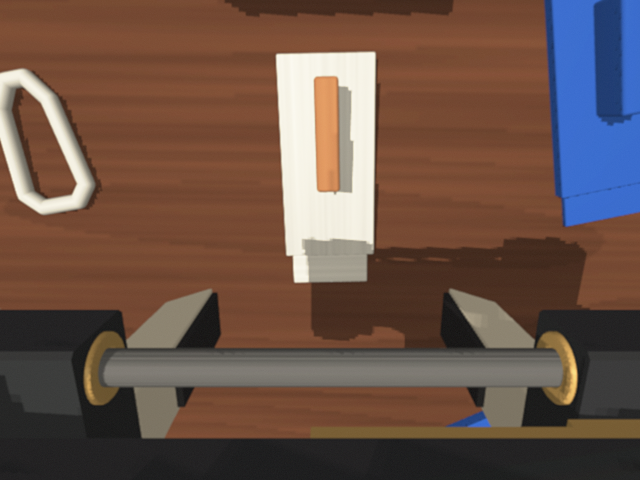

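The cover lies flat and released. The plate centre measures (0.474,-0.203), yaw about 2.1°, and plate and fin sizes match (150×61, 65×14). Fin top is at (327,133) in the wrist view.

Run:
```python
from h import *
from rig import manip,eyes
s=manip.observe()
print(dt(s,[.4943,-.202,.06],Rtool(182.1)),dt(s,[.4943,-.202,.0145],Rtool(182.1)))
```

```text
([0.0637, -0.0011, -0.0582], [-1.32, 0.03, -0.01]) ([0.1092, -0.0011, -0.0583], [-1.32, 0.03, -0.01])
```

move_arm --series '[{"rot": [-1.3,0,0],"delta_pos": [0.01,-0.001,-0.03],"gripper": 0},{"rot": [-1.3,0,0],"delta_pos": [0.03,-0.001,-0.055],"gripper": 0},{"rot": [-1.3,0,0],"delta_pos": [0.055,-0.001,-0.058],"gripper": 0},{"rot": [-1.3,0,0],"delta_pos": [0.064,-0.001,-0.058],"gripper": 0},{"rot": [-1.3,0,0],"delta_pos": [0.064,-0.001,-0.058],"gripper": 0}]'

```text
t: 10.35
tool_pos: [0.4896, -0.1998, 0.0234]
eef_rot: [-27.0, 89.6, 155.1]
force: [-0.6, -0.6, 0.7]
finger_gap: 0.997
```

Run:
```python
from h import *
from rig import manip,eyes
s=manip.observe();print(tip(s))
print(dt(s,[.4943,-.202,.0145],Rtool(182.1)))
```

```text
[ 0.49185977 -0.2008151   0.05736174]
([0.0429, 0.0015, -0.0028], [0.03, 0.33, 0.17])
```

move_arm --series '[{"rot": [0,0.3,0.1],"delta_pos": [0.015,0.001,-0.001],"gripper": 0},{"rot": [0,0.3,0.1],"delta_pos": [0.028,0.001,-0.001],"gripper": 0},{"rot": [0,0.3,0.1],"delta_pos": [0.038,0.001,-0.001],"gripper": 0},{"rot": [0,0.3,0.1],"delta_pos": [0.042,0.001,-0.001],"gripper": 0},{"rot": [0,0.3,0.1],"delta_pos": [0.042,0.001,-0.001],"gripper": 0},{"rot": [0,0.3,0.1],"delta_pos": [0.042,0.001,-0.001],"gripper": 0}]'

```text
t: 10.95
tool_pos: [0.494, -0.2021, -0.0155]
eef_rot: [161.0, 89.7, -16.9]
force: [0.3, 0.2, 1.3]
finger_gap: 1.004
```

Run:
```python
from h import *
from rig import manip,eyes
s=manip.observe();print(tip(s),s["force"]); print(dt(s,[.4943,-.202,.0145],Rtool(182.1)))
```

```text
[ 0.49582736 -0.20297181  0.01849627] [0.27960825 0.24438279 1.31110974]
([0.004, -0.0011, 0.0017], [0.0, -0.33, -0.11])
```

move_arm --series '[{"rot": [0,-0.3,-0.1],"delta_pos": [0.003,-0.001,0.001],"gripper": 0},{"rot": [0,-0.3,-0.1],"delta_pos": [0.003,-0.001,0.001],"gripper": 120},{"rot": [0,-0.3,-0.1],"delta_pos": [0.003,-0.001,0.001],"gripper": 255},{"rot": [0,-0.3,-0.1],"delta_pos": [0.003,-0.001,0.001],"gripper": 255},{"rot": [0,-0.3,-0.1],"delta_pos": [0.003,-0.001,0.001],"gripper": 255},{"rot": [0,-0.3,-0.1],"delta_pos": [0.003,-0.001,0.001],"gripper": 255},{"rot": [0,-0.3,-0.1],"delta_pos": [0.003,-0.001,0.001],"gripper": 255},{"rot": [0,-0.3,-0.1],"delta_pos": [0.003,-0.001,0.001],"gripper": 255}]'

```text
t: 11.75
tool_pos: [0.4927, -0.201, -0.0189]
eef_rot: [-124.8, 90.0, 57.3]
force: [0.1, 0.5, 0.1]
finger_gap: 0.443
```

move_arm --series '[{"rot": [0,0,0],"delta_pos": [0,0,0],"gripper": 255},{"rot": [0,0,0],"delta_pos": [0,0,0],"gripper": 255},{"rot": [0,0,0],"delta_pos": [0,0,0],"gripper": 255},{"rot": [0,0,0],"delta_pos": [0,0,0],"gripper": 255},{"rot": [0,0,0],"delta_pos": [0,0,0],"gripper": 255},{"rot": [0,0,0],"delta_pos": [0,0,0],"gripper": 255}]'

```text
t: 12.35
tool_pos: [0.4927, -0.2011, -0.0189]
eef_rot: [26.1, 90.0, -151.8]
force: [-0.4, 1.1, -0.3]
finger_gap: 0.148
```

Run:
```python
from h import *
from rig import manip,eyes
s=manip.observe();print(tip(s),s["force"],s["finger_gap"],s["eef_rot"]); print(dt(s,[.4943,-.202,.0145],Rtool(182.1)))
```

```text
[ 0.49468934 -0.20199069  0.01511735] [-0.39262766  1.09494477 -0.30841458] 0.14751436368457096 [  26.09269017   89.99835713 -151.80466212]
([0.0006, -0.0, 0.0004], [0.0, 0.0, -0.0])
```

The fin is held (gap 13.6 mm). I lift straight up and look at the grasp.

move_arm --series '[{"rot": [0,0,0],"delta_pos": [-0.008,0,0],"gripper": 255},{"rot": [0,0,0],"delta_pos": [-0.025,0,0],"gripper": 255},{"rot": [0,0,0],"delta_pos": [-0.045,0,0],"gripper": 255},{"rot": [0,0,0],"delta_pos": [-0.065,0,0],"gripper": 255},{"rot": [0,0,0],"delta_pos": [-0.085,0,0],"gripper": 255},{"rot": [0,0,0],"delta_pos": [-0.105,0,0],"gripper": 255},{"rot": [0,0,0],"delta_pos": [-0.12,0,0],"gripper": 255},{"rot": [0,0,0],"delta_pos": [-0.12,0,0],"gripper": 255}]'

```text
t: 13.15
tool_pos: [0.4942, -0.2016, 0.1033]
eef_rot: [150.8, 89.8, -27.1]
force: [0.6, 0.2, -2.8]
finger_gap: 0.151
```

```bash
cat >> h.py <<'E'
B=np.array([.651,.1688,0.]);BY=-7.1
RB=Ro.from_euler('z',BY,degrees=True)
G=np.array([.0954,0,.0151])  # finger tip relative to tongue tip, cover frame
def target(tx,tz,pitch,ty=0.,dyaw=0.):
    T=B+RB.apply([tx,ty,tz])
    C=Ro.from_euler('z',BY+dyaw,degrees=True)*Ro.from_euler('y',-pitch,degrees=True)
    return T+C.apply(G), Rtool(180+BY+dyaw,-pitch)
E
python3 - <<'E'
from h import *
from rig import manip,eyes
s=manip.observe();print(tip(s),s["force"],s["finger_gap"])
for n in("scene","wrist"):
    c=eyes.read_camera(n);cv2.imwrite(f"pics/{n}7.png",c["pixels"][:,:,::-1])
P,R=target(-.045,.11,0); print(P,dt(s,P,R))
E
```

```text
[ 0.4961551 -0.202503   0.1373238] [ 0.6484228   0.24646214 -2.83198672] 0.15078433304894223
[0.70101353 0.16257049 0.1251    ] ([0.0123, -0.3577, -0.2181], [9.2, -0.21, -0.1])
```

View pics/scene7.png

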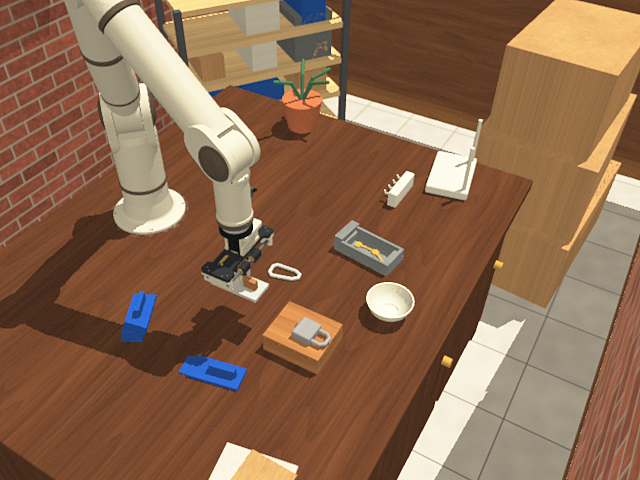

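View pics/wrist7.png

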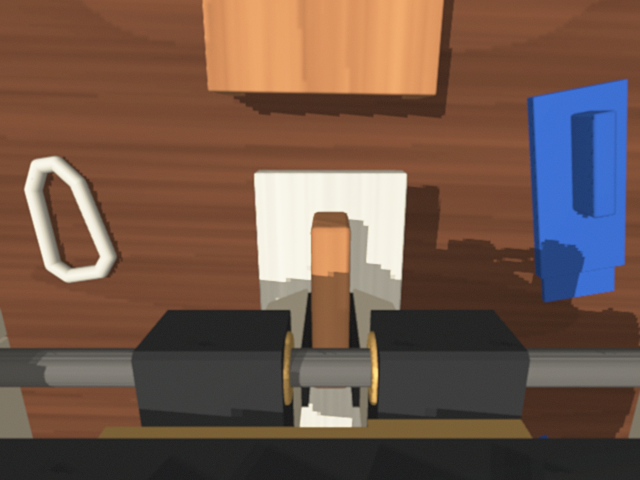

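The cover is held level by its fin, wrist view (331,250). I carry it over the box.

move_arm --series '[{"rot": [1,0,0],"delta_pos": [0,-0.02,-0.012],"gripper": 255},{"rot": [2,0,0],"delta_pos": [0,-0.05,-0.03],"gripper": 255},{"rot": [4,0,0],"delta_pos": [0,-0.085,-0.052],"gripper": 255},{"rot": [5,0,0],"delta_pos": [0,-0.12,-0.073],"gripper": 255},{"rot": [6,0,0],"delta_pos": [0,-0.155,-0.095],"gripper": 255},{"rot": [7,0,0],"delta_pos": [0,-0.19,-0.116],"gripper": 255},{"rot": [8,0,0],"delta_pos": [0,-0.225,-0.137],"gripper": 255},{"rot": [9.2,0,0],"delta_pos": [0,-0.26,-0.158],"gripper": 255}]'

```text
t: 14.05
tool_pos: [0.6403, 0.0657, 0.099]
eef_rot: [16.4, 89.8, -170.7]
force: [0.3, -0.7, -2.7]
finger_gap: 0.148
```

Run:
```python
from h import *
from rig import manip,eyes
s=manip.observe();print(tip(s),s["force"],s["finger_gap"])
P,R=target(-.045,.10,12); print(P,dt(s,P,R))
```

```text
[0.64230926 0.06451716 0.13302097] [ 0.25241206 -0.66335026 -2.71178179] 0.14838633337128
[0.6958294 0.1632162 0.1346048] ([-0.0021, -0.1046, -0.048], [-0.04, 12.17, -0.06])
```

move_arm --series '[{"rot": [0,1,0],"delta_pos": [-0.002,-0.03,-0.014],"gripper": 255},{"rot": [0,3,0],"delta_pos": [-0.002,-0.06,-0.028],"gripper": 255},{"rot": [0,6,0],"delta_pos": [-0.002,-0.085,-0.04],"gripper": 255},{"rot": [0,9,0],"delta_pos": [-0.002,-0.1,-0.046],"gripper": 255},{"rot": [0,12,0],"delta_pos": [-0.002,-0.105,-0.048],"gripper": 255},{"rot": [0,12.2,0],"delta_pos": [-0.002,-0.105,-0.048],"gripper": 255},{"rot": [0,12.2,0],"delta_pos": [-0.002,-0.105,-0.048],"gripper": 255}]'

```text
t: 14.75
tool_pos: [0.7002, 0.1622, 0.1015]
eef_rot: [179.5, 78.0, -7.6]
force: [-0.2, -1.1, -2.8]
finger_gap: 0.15
```

```bash
cat > chk.py <<'E'
from h import *
from rig import manip,eyes
import sys
k=sys.argv[1]
s=manip.observe();print("tip",tip(s),s["force"],s["finger_gap"])
R=Ro.from_euler('xyz',s["eef_rot"],degrees=True)
C=Ro.from_matrix(np.stack([-R.as_matrix()[:,2],-(-R.as_matrix()[:,1])*-1,-R.as_matrix()[:,0]],1))
Tt=tip(s)+C.apply(-G); E_=Tt+C.apply([.15,0,0])
print("C yaw/pitch",C.as_euler('zyx',degrees=True))
print("tongue box",np.round(RB.inv().apply(Tt-B),4),"end box",np.round(RB.inv().apply(E_-B),4))
cams={}
for n in("scene","top","wrist"):
    c=eyes.read_camera(n);cams[n]=c
    im=c["pixels"][:,:,::-1].copy()
    np.savez(f"pics/{n}{k}.npz",**c)
    if n!="wrist": cv2.imwrite(f"pics/{n}{k}.png",cv2.resize(im[(180 if n=="scene" else 120):(300 if n=="scene" else 260),(300 if n=="scene" else 180):(460 if n=="scene" else 370)],None,fx=4,fy=4,interpolation=cv2.INTER_CUBIC))
    else: cv2.imwrite(f"pics/{n}{k}.png",im)
c=cams["wrist"];T=c["camera_from_world"];p=-T[:3,:3].T@T[:3,3]
print("cam in tool",np.round(R.inv().apply(p-s["tool_pos"]),4))
# cover cloud from scene/wrist in predicted cover frame
for n in("scene","wrist","top"):
    c=cams[n];W=cloud(c);hsv=cv2.cvtColor(c["pixels"],cv2.COLOR_RGB2HSV)
    Q=C.inv().apply((W-Tt).reshape(-1,3)).reshape(W.shape)
    m=(Q[...,0]>-.02)&(Q[...,0]<.17)&(abs(Q[...,1])<.037)&(abs(Q[...,2]-.005)<.012)&(hsv[...,1]<60)&(c["pixels"].min(-1)>100)
    q=Q[m]
    if len(q)>30: print(n,"cover-frame pts",len(q),np.round(np.percentile(q,[1,50,99],axis=0),4).tolist(),np.round(np.polyfit(q[:,0],q[:,2],1),3))
E
python3 chk.py 8; python3 - <<'E'
E
```

```text
tip [0.69499377 0.1618898  0.13516316] [-0.15965409 -1.14715441 -2.75701835] 0.14963097046858473
C yaw/pitch [ -7.22068325 -11.89789679  -1.60610548]
tongue box [-0.0457 -0.0015  0.1006] end box [ 0.1011 -0.0014  0.1317]
cam in tool [-0.1942  0.0018 -0.0803]
scene cover-frame pts 513 [[0.0025, -0.0332, -0.0007], [0.0915, -0.0163, 0.0078], [0.1518, 0.0294, 0.0134]] [0.016 0.006]
wrist cover-frame pts 17041 [[0.0346, -0.0301, 0.0065], [0.1277, -0.0007, 0.0104], [0.1519, 0.0284, 0.0119]] [-0.002  0.011]
```

View pics/scene8.png

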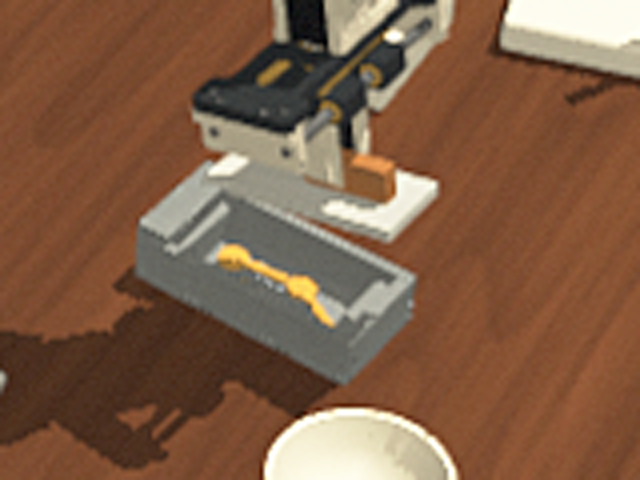

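View pics/top8.png

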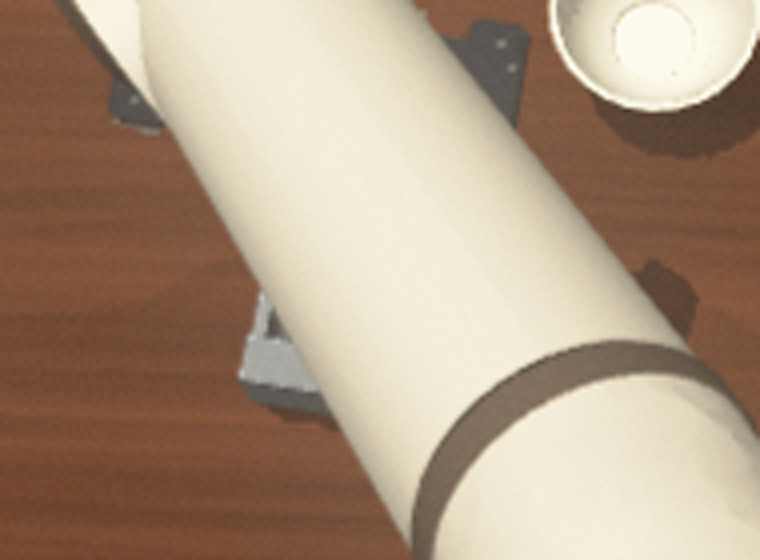

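View pics/wrist8.png

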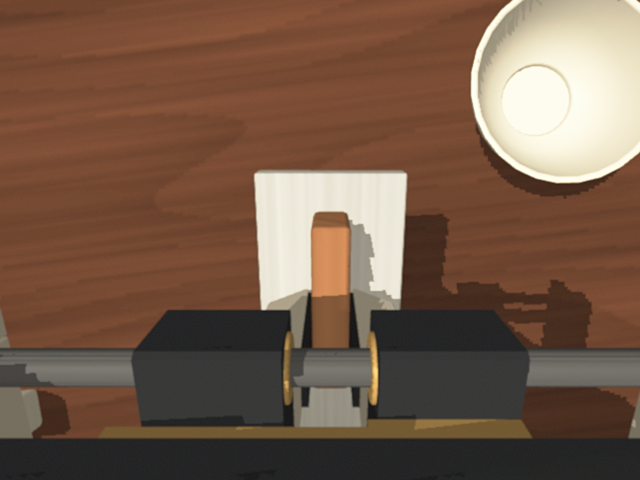

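Wrist depth puts the plate where the model says: end at 0.152 from the tongue tip, top at 10.4 mm, y offset under 1 mm. The TCP offset also holds under tilt. I lower it next, correcting the small roll.

Run:
```python
from h import *
from rig import manip
s=manip.observe();print(tip(s))
P,R=target(-.045,.055,12); print(P,dt(s,P,R))
```

```text
[0.69673968 0.16078036 0.13628529]
[0.6958294 0.1632162 0.0896048] ([0.0454, -0.0024, 0.0111], [-0.11, -0.14, -0.07])
```

move_arm --series '[{"rot": [0,0,0],"delta_pos": [0.01,-0.002,0.002],"gripper": 255},{"rot": [0,0,0],"delta_pos": [0.02,-0.002,0.005],"gripper": 255},{"rot": [0,0,0],"delta_pos": [0.032,-0.002,0.008],"gripper": 255},{"rot": [0,0,0],"delta_pos": [0.042,-0.002,0.01],"gripper": 255},{"rot": [0,0,0],"delta_pos": [0.045,-0.002,0.011],"gripper": 255},{"rot": [0,0,0],"delta_pos": [0.045,-0.002,0.011],"gripper": 255},{"rot": [0,0,0],"delta_pos": [0.045,-0.002,0.011],"gripper": 255}]'

```text
t: 15.6
tool_pos: [0.7009, 0.1652, 0.057]
eef_rot: [-179.9, 77.8, -7.0]
force: [-0.1, -0.5, -1.6]
finger_gap: 0.151
```

```bash
python3 chk.py 9
python3 - <<'E'
from h import *
from rig import manip
s=manip.observe();print(tip(s))
P,R=target(-.047,.036,12); print(P,dt(s,P,R))
E
```

```text
tip [0.69561346 0.16487616 0.09069256] [-0.12854807 -0.53854996 -1.61928491] 0.15098739938542374
C yaw/pitch [ -7.25057248 -12.13323868  -1.51227299]
tongue box [-0.0453  0.0016  0.0557] end box [0.1013 0.0016 0.0875]
cam in tool [-0.1941  0.0007 -0.0791]
scene cover-frame pts 521 [[-0.0188, -0.0344, -0.0047], [0.0953, -0.0177, 0.0074], [0.1523, 0.0276, 0.0146]] [0.027 0.004]
wrist cover-frame pts 17079 [[0.0333, -0.0292, 0.0064], [0.1263, -0.0, 0.0104], [0.1506, 0.0294, 0.0118]] [-0.003  0.011]
[0.69590563 0.16486606 0.09131334]
[0.69384474 0.16346341 0.0706048 ] ([0.0198, 0.0017, 0.0064], [-0.0, -0.27, 0.03])
```

View pics/scene9.png

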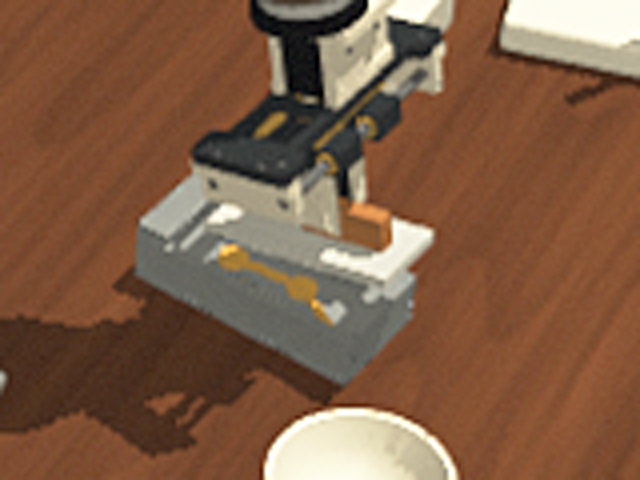

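View pics/wrist9.png

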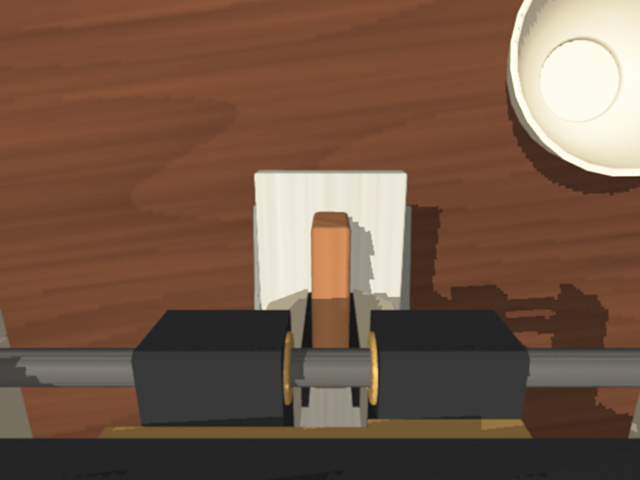

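The cover is centred between the box walls: in the wrist view the wall edges show at columns 254 and 410, around a plate spanning 256–406. I lower to slot height.

move_arm --series '[{"rot": [0,0,0],"delta_pos": [0.006,0.001,0.002],"gripper": 255},{"rot": [0,0,0],"delta_pos": [0.012,0.001,0.004],"gripper": 255},{"rot": [0,0,0],"delta_pos": [0.017,0.001,0.006],"gripper": 255},{"rot": [0,0,0],"delta_pos": [0.02,0.001,0.006],"gripper": 255},{"rot": [0,0,0],"delta_pos": [0.02,0.001,0.006],"gripper": 255},{"rot": [0,0,0],"delta_pos": [0.02,0.001,0.006],"gripper": 255}]'

```text
t: 16.35
tool_pos: [0.6989, 0.1643, 0.0359]
eef_rot: [-180.0, 77.8, -7.1]
force: [1.1, -0.1, -1.6]
finger_gap: 0.147
```

```bash
python3 chk.py 10
python3 - <<'E'
from h import *
from rig import manip
s=manip.observe();print(tip(s))
P,R=target(-.0735,.034,12); print(P,dt(s,P,R))
E
```

```text
tip [0.69363328 0.16393743 0.06955793] [ 1.09422049 -0.06979569 -1.60559833] 0.14706543626614768
C yaw/pitch [ -7.25186011 -12.10288875  -1.52464606]
tongue box [-0.0471  0.0004  0.0346] end box [0.0995 0.0005 0.0663]
cam in tool [-0.1939  0.0007 -0.0791]
scene cover-frame pts 515 [[-0.0176, -0.0355, -0.004], [0.0936, -0.0179, 0.0075], [0.1526, 0.0272, 0.0164]] [0.012 0.006]
wrist cover-frame pts 17068 [[0.0332, -0.0292, 0.0063], [0.1263, -0.0, 0.0102], [0.1505, 0.0294, 0.0117]] [-0.003  0.011]
[0.69387672 0.16392584 0.06999911]
[0.66754794 0.16673884 0.0686048 ] ([-0.0043, 0.0005, 0.0263], [-0.0, -0.23, 0.02])
```

View pics/scene10.png

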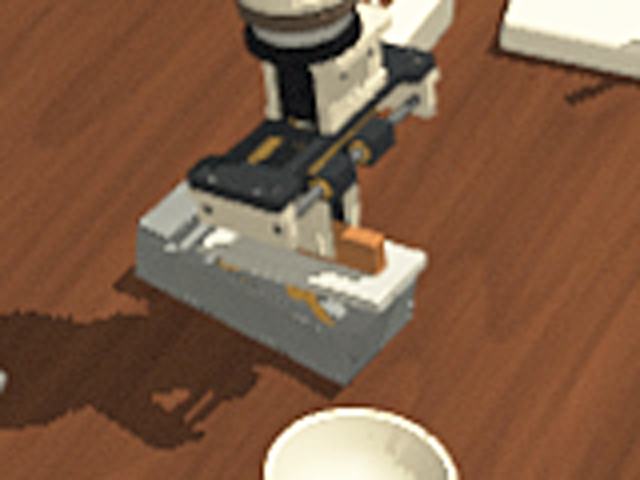

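move_arm --series '[{"rot": [0,0,0],"delta_pos": [-0.001,0.0,0.006],"gripper": 255},{"rot": [0,0,0],"delta_pos": [-0.002,0.0,0.012],"gripper": 255},{"rot": [0,0,0],"delta_pos": [-0.003,0.0,0.018],"gripper": 255},{"rot": [0,0,0],"delta_pos": [-0.004,0.0,0.022],"gripper": 255},{"rot": [0,0,0],"delta_pos": [-0.004,0.0,0.024],"gripper": 255},{"rot": [0,0,0],"delta_pos": [-0.004,0.0,0.025],"gripper": 255},{"rot": [0,0,0],"delta_pos": [-0.004,0.0,0.025],"gripper": 255}]'

```text
t: 17.2
tool_pos: [0.6739, 0.1673, 0.0347]
eef_rot: [180.0, 77.8, -7.1]
force: [-0.1, -0.6, -2.8]
finger_gap: 0.151
```

```bash
python3 chk.py 11
```

```text
tip [0.66853613 0.16694593 0.0683523 ] [-0.06289019 -0.58693878 -2.7848789 ] 0.15103721123896957
C yaw/pitch [ -7.25676031 -12.11644914  -1.53304821]
tongue box [-0.0724  0.0003  0.0334] end box [0.0742 0.0003 0.0651]
cam in tool [-0.1935  0.0008 -0.0791]
scene cover-frame pts 466 [[-0.0063, -0.0354, -0.002], [0.0974, -0.0179, 0.0084], [0.1531, 0.0288, 0.0159]] [0.003 0.007]
wrist cover-frame pts 17089 [[0.0331, -0.0294, 0.0061], [0.1262, -0.0002, 0.0099], [0.1504, 0.0293, 0.0113]] [-0.004  0.01 ]
top cover-frame pts 33 [[-0.0129, -0.0311, -0.0011], [0.1462, -0.0254, 0.0097], [0.1505, 0.0358, 0.0142]] [0.009 0.008]
```

View pics/scene11.png

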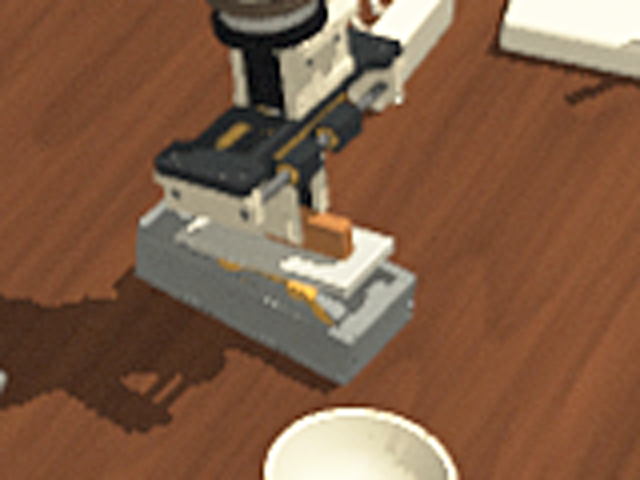

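View pics/top11.png

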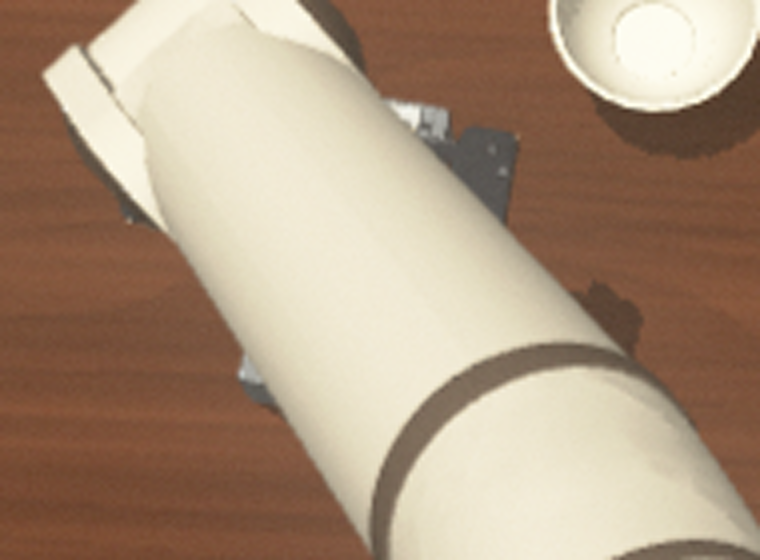

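View pics/wrist11.png

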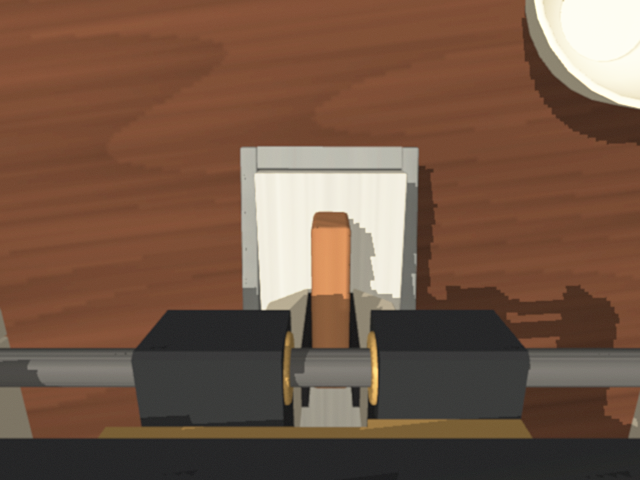

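Wrist view: the box walls (columns 241–417) frame the plate (255–406) evenly, and there is a gap at the far wall (rows 148–172). I check the box pose in this closer view before swinging down.

Run:
```python
from h import *
from rig import manip
c=dict(np.load("pics/wrist11.npz"));W=cloud(c)
Q=RB.inv().apply((W-B).reshape(-1,3))
m=(Q[:,2]>.034)&(Q[:,2]<.046)&(Q[:,0]>.02)&(Q[:,0]<.095)&(abs(Q[:,1])<.05)
q=Q[m];w=q[q[:,0]>.079];print(len(q),np.percentile(q,[.5,99.5],axis=0).round(4).tolist(),"endwall",np.percentile(w,[1,50,99],axis=0).round(4).tolist())
l=q[(q[:,1]>.034)&(q[:,0]<.075)];r=q[(q[:,1]<-.034)&(q[:,0]<.075)]
print(np.percentile(l,[1,99],axis=0).round(4).tolist(),np.percentile(r,[1,99],axis=0).round(4).tolist())
print(np.polyfit(w[:,1],w[:,0],1))
s=manip.observe()
for a in ((-.0735,.0325,9),(-.0735,.0315,6),(-.0735,.0305,3),(-.0735,.0305,0)):
    P,R=target(*a); print(a,dt(s,P,R))
```

```text
7420 [[0.0206, -0.0409, 0.0356], [0.0875, 0.0426, 0.0416]] endwall [[0.079, -0.0402, 0.0383], [0.0833, 0.001, 0.04], [0.0875, 0.0419, 0.0415]]
[[0.0206, 0.035, 0.0383], [0.0744, 0.0428, 0.0413]] [[0.0205, -0.041, 0.0385], [0.0744, -0.0342, 0.0415]]
[0.00189681 0.08326321]
(-0.0735, 0.0325, 9) ([0.0058, 0.0003, 0.0027], [-0.01, -3.22, 0.0])
(-0.0735, 0.0315, 6) ([0.0116, 0.0003, 0.0043], [-0.01, -6.22, 0.0])
(-0.0735, 0.0305, 3) ([0.0173, 0.0003, 0.0062], [-0.01, -9.22, 0.0])
(-0.0735, 0.0305, 0) ([0.0219, 0.0003, 0.008], [-0.01, -12.22, 0.0])
```

Box pose agrees within 1 mm. I swing down slowly.

move_arm --series '[{"rot": [0,-1.2,0],"delta_pos": [0.0022,0.0003,0.001],"gripper": 255},{"rot": [0,-2.4,0],"delta_pos": [0.0043,0.0003,0.002],"gripper": 255},{"rot": [0,-3.6,0],"delta_pos": [0.0065,0.0003,0.0028],"gripper": 255},{"rot": [0,-4.8,0],"delta_pos": [0.0088,0.0003,0.0036],"gripper": 255},{"rot": [0,-6,0],"delta_pos": [0.011,0.0003,0.0043],"gripper": 255},{"rot": [0,-7.2,0],"delta_pos": [0.0132,0.0003,0.005],"gripper": 255},{"rot": [0,-8.2,0],"delta_pos": [0.0152,0.0003,0.0056],"gripper": 255},{"rot": [0,-9.2,0],"delta_pos": [0.017,0.0003,0.0062],"gripper": 255}]'

```text
t: 18.15
tool_pos: [0.6714, 0.1673, 0.0164]
eef_rot: [-179.9, 87.1, -7.0]
force: [0.2, 0.4, -2.8]
finger_gap: 0.15
```

```bash
python3 chk.py 12;python3 - <<'E'
from h import *
from rig import manip
s=manip.observe()
for a in ((-.0735,.0315,0),(-.0735,.0305,0)):
    P,R=target(*a); print(a,dt(s,P,R))
E
```

```text
tip [0.67150026 0.16625135 0.05049806] [ 0.17606155  0.38181169 -2.81995015] 0.15013169946666122
C yaw/pitch [-7.11337329 -2.89183781 -0.35417265]
tongue box [-0.0739  0.      0.0306] end box [0.076  0.     0.0382]
cam in tool [-0.1934  0.0011 -0.0791]
scene cover-frame pts 541 [[-0.0103, -0.036, -0.0048], [0.1254, -0.0191, 0.0067], [0.1633, 0.0351, 0.0167]] [-0.034  0.01 ]
wrist cover-frame pts 23615 [[0.0338, -0.0364, 0.0], [0.1342, -0.0016, 0.0094], [0.1614, 0.0364, 0.011]] [-0.055  0.014]
top cover-frame pts 620 [[-0.0034, -0.0349, -0.0004], [0.0367, 0.0067, 0.0088], [0.0768, 0.0366, 0.0167]] [0.004 0.009]
(-0.0735, 0.0315, 0) ([0.0037, -0.0001, 0.0008], [-0.03, -2.98, 0.0])
(-0.0735, 0.0305, 0) ([0.0047, -0.0001, 0.0009], [-0.03, -2.98, 0.0])
```

move_arm --series '[{"rot": [0,-0.8,0],"delta_pos": [0.0012,0,0.0005],"gripper": 255},{"rot": [0,-1.6,0],"delta_pos": [0.0024,0,0.001],"gripper": 255},{"rot": [0,-2.4,0],"delta_pos": [0.0035,0,0.0014],"gripper": 255},{"rot": [0,-3,0],"delta_pos": [0.0043,0,0.0016],"gripper": 255},{"rot": [0,-3,0],"delta_pos": [0.0046,0,0.0016],"gripper": 255},{"rot": [0,-3,0],"delta_pos": [0.0046,0,0.0016],"gripper": 255}]'

```text
t: 18.9
tool_pos: [0.6699, 0.1674, 0.0118]
eef_rot: [-7.7, 90.0, 165.1]
force: [1.2, -0.4, -2.3]
finger_gap: 0.151
```

```bash
python3 chk.py 13
```

```text
tip [0.67181522 0.16616573 0.04581225] [ 1.17488092 -0.3653489  -2.29672933] 0.1512949792859102
C yaw/pitch [-7.11038294e+00  1.21297420e-02  3.21728473e-03]
tongue box [-0.0744 -0.      0.0307] end box [ 0.0756 -0.0001  0.0307]
cam in tool [-0.1938  0.0005 -0.0787]
scene cover-frame pts 512 [[-0.0103, -0.0368, -0.0036], [0.1287, -0.0177, 0.0081], [0.1643, 0.0361, 0.0162]] [-0.012  0.009]
wrist cover-frame pts 25754 [[0.0335, -0.0364, -0.0013], [0.1357, -0.0015, 0.0098], [0.1621, 0.0364, 0.0115]] [-0.019  0.012]
top cover-frame pts 804 [[-0.0087, -0.0364, 0.0011], [0.0433, 0.0005, 0.0094], [0.0829, 0.0364, 0.0165]] [0.003 0.009]
```

View pics/wrist13.png

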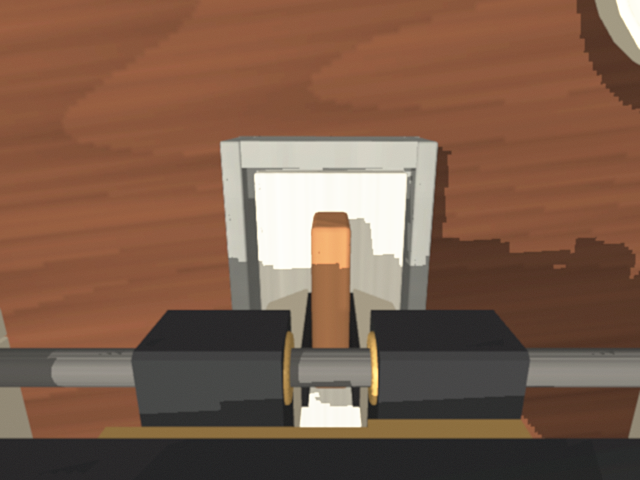

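View pics/scene13.png

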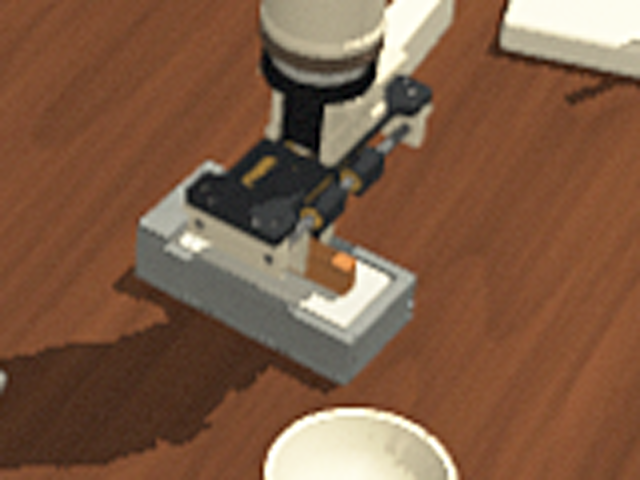

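The cover is level inside the walls but its weight is still on the arm (Fz -2.3). I lower it in sub-millimetre steps until the ledges carry it.

move_arm --series '[{"rot": [0,0,0],"delta_pos": [0.0004,0,0],"gripper": 255},{"rot": [0,0,0],"delta_pos": [0.0008,0,0],"gripper": 255},{"rot": [0,0,0],"delta_pos": [0.001,0,0],"gripper": 255},{"rot": [0,0,0],"delta_pos": [0.001,0,0],"gripper": 255}]'

```text
t: 19.45
tool_pos: [0.67, 0.1675, 0.0112]
eef_rot: [161.3, 90.0, -25.8]
force: [-0.8, 0.3, -0.2]
finger_gap: 0.151
```

move_arm --series '[{"rot": [0,0,0],"delta_pos": [0.0005,0,0],"gripper": 255},{"rot": [0,0,0],"delta_pos": [0.0008,0,0],"gripper": 255},{"rot": [0,0,0],"delta_pos": [0.0008,0,0],"gripper": 255}]'

```text
t: 19.75
tool_pos: [0.67, 0.1675, 0.0112]
eef_rot: [128.3, 90.0, -58.8]
force: [-3.5, -1.4, 4.3]
finger_gap: 0.148
```

```bash
python3 chk.py 14
```

```text
tip [0.67184429 0.16626195 0.04519633] [-3.46567514 -1.36937378  4.28661877] 0.1478110136920471
C yaw/pitch [-7.09928331 -0.01021831 -0.01687413]
tongue box [-0.0744  0.0001  0.0301] end box [0.0756 0.0001 0.0301]
cam in tool [-0.1935  0.0007 -0.0789]
scene cover-frame pts 498 [[-0.0117, -0.0361, -0.004], [0.1307, -0.0161, 0.0084], [0.1644, 0.0357, 0.0166]] [-0.012  0.009]
wrist cover-frame pts 25729 [[0.0337, -0.0364, -0.0008], [0.1358, -0.0016, 0.0099], [0.162, 0.0364, 0.0114]] [-0.013  0.011]
top cover-frame pts 789 [[-0.002, -0.0362, 0.0018], [0.0439, 0.0004, 0.0097], [0.0821, 0.0359, 0.0164]] [0.021 0.009]
```

It is seated: Fz +4.3 N, underside at about 30 mm. I open part way and rise.

move_arm --series '[{"rot": [0,0,0],"delta_pos": [0,0,0],"gripper": 200},{"rot": [0,0,0],"delta_pos": [0,0,0],"gripper": 160},{"rot": [0,0,0],"delta_pos": [0,0,0],"gripper": 140},{"rot": [0,0,0],"delta_pos": [0,0,0],"gripper": 140},{"rot": [0,0,0],"delta_pos": [0,0,0],"gripper": 140},{"rot": [0,0,0],"delta_pos": [0,0,0],"gripper": 140}]'

```text
t: 20.5
tool_pos: [0.67, 0.1675, 0.0101]
eef_rot: [-69.0, 90.0, 103.9]
force: [0.0, 0.4, -0.4]
finger_gap: 0.446
```

move_arm --series '[{"rot": [0,0,0],"delta_pos": [-0.005,0,0],"gripper": 140},{"rot": [0,0,0],"delta_pos": [-0.015,0,0],"gripper": 140},{"rot": [0,0,0],"delta_pos": [-0.03,0,0],"gripper": 140},{"rot": [0,0,0],"delta_pos": [-0.055,0,0],"gripper": 140},{"rot": [0,0,0],"delta_pos": [-0.085,0,0],"gripper": 140},{"rot": [0,0,0],"delta_pos": [-0.12,0,0.02],"gripper": 140},{"rot": [0,0,0],"delta_pos": [-0.15,0,0.05],"gripper": 140},{"rot": [0,0,0],"delta_pos": [-0.15,0,0.08],"gripper": 140}]'

```text
t: 21.3
tool_pos: [0.5935, 0.1794, 0.1669]
eef_rot: [-156.8, 89.4, 16.1]
force: [0.7, 1.1, 0.8]
finger_gap: 0.453
```

Run:
```python
from h import *
from rig import manip,eyes
s=manip.observe();print(tip(s),s["force"],s["finger_gap"])
c=eyes.read_camera("wrist");cv2.imwrite("pics/w15.png",c["pixels"][:,:,::-1])
W=cloud(c);Q=RB.inv().apply((W-B).reshape(-1,3)).reshape(W.shape)
hsv=cv2.cvtColor(c["pixels"],cv2.COLOR_RGB2HSV)
m=(abs(Q[...,0])<.085)&(abs(Q[...,1])<.0325)&(Q[...,2]<.046)&(Q[...,2]>.02)&(hsv[...,1]<60)&(c["pixels"].min(-1)>150)
q=Q[m];p=q[(q[:,0]>-.045)&(q[:,0]<.07)&(abs(q[:,1])<.028)]
A=np.c_[p[:,:2],np.ones(len(p))];print(len(p),np.linalg.lstsq(A,p[:,2],rcond=None)[0],np.percentile(q,[1,99],axis=0).round(4).tolist())
c=eyes.read_camera("scene");cv2.imwrite("pics/s15.png",cv2.resize(c["pixels"][150:390,230:470,::-1],None,fx=2.5,fy=2.5,interpolation=cv2.INTER_CUBIC))
```

```text
[0.59499769 0.17805608 0.20088918] [0.70878265 1.05320278 0.82105618] 0.45314973932680197
10107 [-0.00168465  0.00036497  0.04006386] [[-0.0632, -0.0295, 0.0319], [0.0816, 0.0296, 0.0418]]
```

View pics/w15.png

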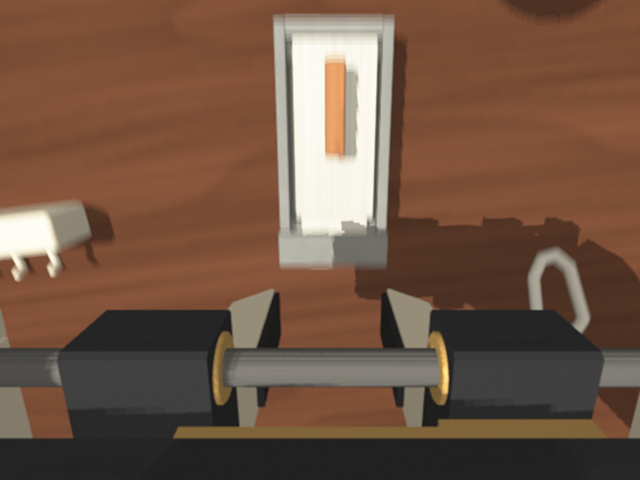

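View pics/s15.png

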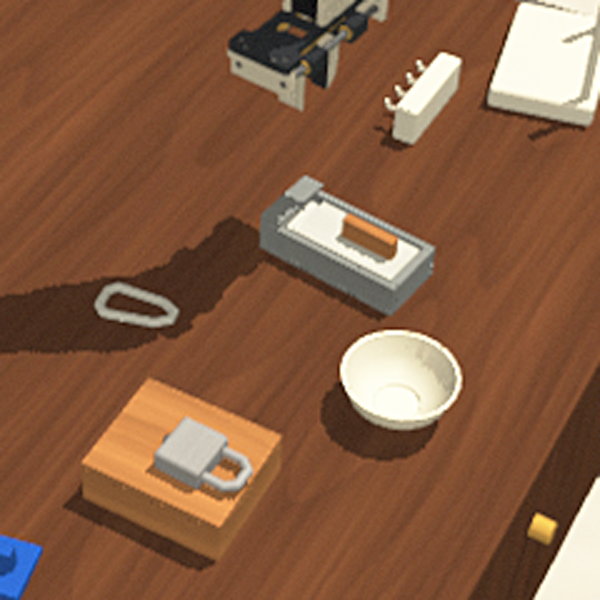

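The cover lies level in the box: plate top at 40.1 mm, tilt under 0.002 rad, tongue under the lip at (333,250) in the wrist view. The other objects look unmoved. I let the arm settle and hand in.

move_arm --series '[{"rot": [0,0,0],"delta_pos": [0,0,0],"gripper": 140},{"rot": [0,0,0],"delta_pos": [0,0,0],"gripper": 140},{"rot": [0,0,0],"delta_pos": [0,0,0],"gripper": 140}]'

```text
t: 21.7
tool_pos: [0.5915, 0.1768, 0.16]
eef_rot: [-151.8, 90.0, 21.1]
force: [0.1, -0.5, -0.6]
finger_gap: 0.447
```

Run:
```python
from h import *
from rig import manip,eyes
c=eyes.read_camera("wrist");W=cloud(c);Q=RB.inv().apply((W-B).reshape(-1,3))
f=Q[(Q[:,2]>.062)&(Q[:,2]<.07)&(abs(Q[:,0])<.085)&(abs(Q[:,1])<.03)]
print("fin x",np.percentile(f,[1,99],axis=0).round(4).tolist())
print(manip.job_done())
```

```text
fin x [[-0.0031, -0.0068, 0.0637], [0.0595, 0.0069, 0.0676]]
the job is handed in; nothing more can be done
None
```

The cover is home in the key box and the job is handed in at about 22 s of the 67 s; no verdict was reported. I drew the cover out from under the step, laid it flat and let go. Then I gripped the fin, hooked the tongue under the lip at about 12° of tilt, and swung the cover down until the ledges carried it.

**Last checks:**
- **Seating:** the plate top was at 40.1 mm, so the underside was on the 30 mm ledges, with tilt about 0.002 rad.
- **Position:** the fin lay at box x -3 to +60 mm and centred in y, which puts the tongue tip about 4 mm from the back of the slot.
- **Clear of the robot:** the gripper was open and well clear of the box. The bowl, padlock, carabiner and hook block looked unmoved in the picture, but I did not measure them again.

**What disagreed:** the reported TCP lies about 34 mm beyond the real fingertips. Because of that, the first grasp closed above the cover without touching it. Depth images showed the offset, and every later move corrected for it.

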